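Set up a reagent bottle on the light pad with a scale

TASK

Get the blue-capped bottle ready for the class to look at: lift it out of the leaning carton and stand it gently (do not drop it) upright inside the ring on the light pad, then lay the yellow ruler flat on the table, flush against the pad's front edge (the long edge nearest the robot) and about centred along it, as a scale, and finally press the pad's red switch fully down and let it go. Leave the other bottles in the carton and everything else on the table where it is.

Things in the scene. Friction and masses are not known exactly. Their poses are not given: they have to be found in the camera images.
- carton: open cardboard carton, 2 rows x 3 cells, fixed, leaning 35 deg so its mouth faces up and to the robot. Origin: centre of underside. z: along the walls, out of the mouth; x: from low front row to high back row; y: along the rows. Outside 171 x 296 x 150 mm, walls and floor 5 mm, dividers 130 mm high from the underside; cells 78 (x) x 92 (y) mm, centres at x +-41, y -97, 0, 97 mm
- blue_bottle: blue cap, white body with blue band; in a cell of the carton's back row, parallel to the carton's z, against the lower wall of its cell, centred along y. Origin: centre of its foot, 5 mm above the carton's underside at the start; z: axis towards the cap. Body 56 mm across up to 95 mm, shoulder, cap 34 mm across from 108 to 146 mm above the foot. About 200 g
- green_bottle: green-capped white bottle in the carton's back row, same size as blue_bottle (56 mm body, 146 mm tall, 34 mm cap), same origin and axes. Bystander, stays in the carton
- white_bottle: white-capped white bottle in the carton's back row, same size as blue_bottle (56 mm body, 146 mm tall, 34 mm cap), same origin and axes. Bystander, stays in the carton
- black_bottle_a: black-capped white bottle in the carton's front row, same size as blue_bottle (56 mm body, 146 mm tall, 34 mm cap), same origin and axes. Bystander, stays in the carton
- black_bottle_b: black-capped white bottle in the carton's front row, same size as blue_bottle (56 mm body, 146 mm tall, 34 mm cap), same origin and axes. Bystander, stays in the carton
- light_pad: slim grey light pad fixed to the table, 160 (own x) x 225 (own y) x 12 mm (z). Origin: centre of its underside, at table height; own x points away from the robot, so that the front edge, nearest the robot, is the face at own x = -80 mm. White lit area with a dark ring towards +y, red switch towards -y
- ring (a point): centre of the dark ring (86 mm inner diameter) on the pad's top face, 12 mm above the table, at own x = 0, y = +30 mm of the pad; the bottle is to stand here
- light_switch (a joint): travel of the red push button on the pad: 0 up, 0.006 m fully down; spring, about 5 N when fully down; comes up again when released
- light_switch_top (a point): centre of the red button's top (32 mm across, black round housing 48 mm across), 34 mm above the table when up; pressed straight down
- ruler: yellow board ruler lying flat on the table, 50 (own x) x 200 (own y, its length) x 6 mm, with a dark wooden handle block on its middle: 18 (x) x 80 (y) mm, from 6 to 42 mm above the table. Origin: centre of its underside. About 120 g. Either long edge may go against the pad
- flask: conical flask with black stopper, 84 mm across, 155 mm tall, bystander at the back; origin: centre of its underside
- wash_bottle: clear wash bottle, 66 mm across, 165 mm tall, bystander at the back; origin: centre of its underside
- cup: clear cup, 72 mm across, 100 mm tall, bystander at the back; origin: centre of its underside
- jar: glass jar with orange lid, 76 mm across, 75 mm tall, bystander at the left; origin: centre of its underside
Not all that is in view belongs to the job. Several things have the shape of the ruler; the one meant has the colours described above. Leave any orange look-alike of the blue_bottle alone.

How it is judged (in metres and radians):
On the way, in this order (a step that is already met when the one before it is completed fails the run):
1. the blue-capped bottle has been lifted clear of the carton's dividers (z of blue_bottle in the frame of carton above 0.135 m and contact force between blue_bottle and carton below 0.1 N), for 0.1 s.
2. the bottle stands upright inside the ring on the light pad, let go (horizontal distance between blue_bottle and ring below 0.018 m and angle between blue_bottle's own z axis and vertical below 0.1 rad and z of blue_bottle in the frame of light_pad between 0.008 and 0.018 m and contact force between the fingers and blue_bottle below 0.1 N and linear speed of blue_bottle below 0.03 m/s), for 0.3 s.
3. the ruler lies flat, flush against the pad's front edge and centred along it, let go (all of step 2 and x of ruler in the frame of light_pad between -0.109 and -0.101 m and angle between the x axis of ruler and the x axis of light_pad, either way round below 0.03 rad and y of ruler in the frame of light_pad between -0.045 and 0.045 m and height (world z) of ruler below 0.005 m and angle between ruler's own z axis and vertical below 0.05 rad and contact force between the fingers and ruler below 0.1 N and linear speed of ruler below 0.03 m/s), for 0.3 s.
4. the switch is pressed fully down, bottle and ruler in place (all of step 3 and value of joint light_switch above 0.0048 m).
At the end, for the whole second after the job is handed in: Bottle upright (0.1 rad) on the pad, axis within 18 mm of the ring's centre; ruler flat on the table, long edge to the pad's front edge (gap under 4 mm, parallel to 0.03 rad), middles within 45 mm; both let go, at rest; switch was pressed past 4.8 mm and is up again (under 1.5 mm) (all of step 3 and value of joint light_switch below 0.0015 m); the robot touches nothing.
It fails at once if another bottle in the carton is moved by more than 30 mm (distance of any of green_bottle, white_bottle, black_bottle_a, black_bottle_b from where it was at the start of the episode above 0.03 m).
It fails at once if the flask, wash bottle, cup or jar is moved by more than 30 mm (distance of any of flask, wash_bottle, cup, jar from where it was at the start of the episode above 0.03 m).
It fails at once if the blue-capped bottle is dropped or thrown (faster than 0.4 m/s when not held) (contact force between the fingers and blue_bottle below 0.05 N and linear speed of blue_bottle above 0.4 m/s).
It fails at once if the blue-capped bottle comes down on the light pad hard (faster than 0.3 m/s within the last 10 mm) (horizontal distance between blue_bottle and ring below 0.1 m and z of blue_bottle in the frame of light_pad below 0.022 m and linear speed of blue_bottle above 0.3 m/s).
It also fails if it takes over 69 s, if anything falls off the work surface, if the arm or the gripper's body presses on something with over 40 N, if the wrist force passes 120 N, or if a joint passes its speed limit or range.

ROBOT

A 6-joint arm with a two-finger parallel gripper is mounted at the origin on the work surface. World frame = base frame: x ahead of the robot, y to its left, z up, the work surface at z = 0. Lengths are in mm, angles in rad, forces in N, time in s.
With the tool pointing down it reaches from about 275 to 1000 mm from the base axis. Payload 8.4 kg.
Tool frame: the origin (TCP) lies at the very end of the fingers, on their centre line; the grasp point (between the pads) lies r.hold_point_z behind it (r.hold_point_z is the distance from the TCP to the grasp point, in mm); x points along the fingers, z is the direction in which the jaws open and shut, and the axes are right-handed (so a half turn about x gives the same grasp; the last joint's range is limited). The gripper opens to 85 mm and grips with 20 to 120 N. Pads are 22 mm wide; open, the fingers measure 114 mm over their backs; the gripper's body (76 mm by 85 mm) begins 54 mm behind the grasp point. The pads swing forward as they close: fully open they stand 13 mm farther back than shut.
Start: joints at [1.249, 0.353, 1.633, -0, 1.155, -0.002], TCP at [196.484, 593.314, 231.281] pointing down, gripper open.
Joint ranges: [-2.63, 2.63], [-0.92, 2.1], [0.06, 2.66], [-1.3, 4.44], [0, 2.69], [-3.02, 3.02]. Speed limits (rad/s): [2.22, 2.22, 2.79, 3.14, 3.14, 3.14].

INTERFACE

Orientations are given as [roll, pitch, yaw] about the fixed x, y, z axes, in that order (R = Rz(yaw) Ry(pitch) Rx(roll)).
In Python, from rig import r gives the robot as it stands.
- The arm moves only by the tool jog_arm, never from a script. Its argument "series" is a list of rows, each a list of 7 numbers: the turn, a rotation vector about the tool's x, y, z in degrees, then the shift along the tool's x, y, z in cm, then the opening, from 0 (shut) to 1 (fully open). In form: [[wx, wy, wz, tx, ty, tz, fingers], ...]. A call has 1 to 20 rows; each row shifts and turns the commanded pose from where the row before left it, along the tool's axes as they then stand; what a row does not reach is not made up. A row lasts 1/10 s, in which the tool goes at most 50 mm and 8.59 degrees, less where a joint would pass 70% of its speed; a pose out of reach is approached as far as the arm can. A call with a gripper value outside its range is refused whole. The fingers move at their own pace and stop on an object; "force" is the grip in N (left out, the last holds). Time passes only in rows, so rows that do not move let the fingers close. It gives the time, the measured TCP pose, the force and the opening at its end, in the units of the state.
- r.sense(): the state, without advancing time (a new reading comes with each control period).
- r.grab_frame(name): name is "scene" or "side" or "wrist"; returns (picture, depth): 400x640x3 uint8, red, green, blue; 400x640 float32, mm along the optical axis (not along the pixel's ray), 0 where there is no reading.
- r.get_calibration(name): a dict with "mtx" (3x3 intrinsics, pixels), "position" and "rotation" of the camera in the world; the wrist camera has in their place "mount" (4x4, takes a point from camera to tool coordinates, whose origin is the TCP and whose axes are the tool frame's). Camera axes: x right, y down, z forward; pixel columns grow to the right and rows downward; lengths in mm; the calibration is good to about 2 mm. The wrist camera is an equidistant fisheye: a pixel r from the principal point sees the ray r / f radians off the axis. A picture is of the moment at which its call begins: read the wrist's pose just before it. get_calibration takes no time and is no camera call.
- r.sign_off(): hands the job in, once; it reports no verdict.
The state is a dict: "clock": time; "qpos": joint angles; "qvel": joint speeds; "joint_efforts": joint torques, N m; "eef_pos": TCP position; "tcp_rot": TCP orientation; "contact_force": force on the tool from outside, world axes, zero at the start; "wrist_torque": the same for the moment, N m; "opening": opening from 0.0 (shut) to 1.0 (fully open).
Only numpy, scipy, OpenCV 4.12 (cv2) and the standard library are available. Lean on these libraries where they do the work, as an engineer would, in place of code of your own. Each camera call takes 0.05 s, during which the arm holds its last target.

## Working session

There is one attempt and no reset: what is moved stays moved. The work goes in short steps, Python scripts to look and compute and a tool call to move; the robot and the scene stay as the last step left them, time stands still between calls to the robot, and variables do not carry over. Pictures are saved under pics/ and viewed, and the job is handed in when it is done.

Besides the shell and the picture viewer there is one more tool, called after ">>>" by a JSON object that holds its "name" and its "arguments". jog_arm: Moves the arm, as the interface text tells. Its arguments: {"type":"object","properties":{"series":{"type":"array"},"force":{"type":"number"}},"required":["series"]}

```bash
ls; mkdir -p pics; python3 - <<'E'
from rig import r
import cv2,numpy as np,pickle
print(r.sense()); print(r.hold_point_z)
d={}
for n in ["scene","side","wrist"]:
    p,z=r.grab_frame(n); c=r.get_calibration(n); d[n]=(p,z,c)
    cv2.imwrite(f"pics/{n}0.png",p[:,:,::-1]); print(n,c)
pickle.dump(d,open("d0.pkl","wb"))
E
```

```text
pics
{'clock': 0.0, 'qpos': array([ 1.24860638e+00,  3.53647145e-01,  1.63415479e+00,  1.37513707e-05,
        1.15519701e+00, -2.36787896e-03]), 'qvel': array([ 7.92059563e-05,  2.63875817e-04,  3.55648459e-04, -5.25480204e-05,
       -1.49616095e-03,  9.19560784e-05]), 'joint_efforts': array([-2.94482954e-03, -6.05255628e+01, -3.42058146e+01, -2.91840161e-04,
        9.85336985e-03, -2.07522464e-05]), 'eef_pos': array([196.32104694, 592.85244635, 230.55347207]), 'tcp_rot': array([ 3.13028452,  1.56938998, -1.90193209]), 'contact_force': array([ 0.17153688, -0.16574008, -0.07196242]), 'wrist_torque': array([-0.00519182,  0.00310878,  0.01862242]), 'opening': 0.9990287717763134}
18.700000000000003
scene {'mtx': array([[420.32197378,   0.        , 312.91561356],
       [  0.        , 420.32197378, 207.57169967],
       [  0.        ,   0.        ,   1.        ]]), 'position': array([1059.71860857, -700.99760136,  949.73473507]), 'rotation': array([-2.32797985,  0.02099801,  0.59492811])}
side {'mtx': array([[417.65339748,   0.        , 327.32173965],
       [  0.        , 417.65339748, 199.33631309],
       [  0.        ,   0.        ,   1.        ]]), 'position': array([ 180.93507256,  960.40996637, 1269.329387  ]), 'rotation': array([-2.4383799 , -0.00530634, -2.78120188])}
wrist {'mtx': array([[309.70691629,   0.        , 322.33001226],
       [  0.        , 309.70691629, 206.22198035],
       [  0.        ,   0.        ,   1.        ]]), 'mount': array([[ 1.26378643e-03, -2.67635218e-01,  9.63519482e-01,
        -1.41832500e+02],
       [-1.57483230e-03, -9.63519590e-01, -2.67633182e-01,
         6.60940992e+01],
       [ 9.99997961e-01, -1.17915042e-03, -1.63916357e-03,
         4.90089319e-01],
       [ 0.00000000e+00,  0.00000000e+00,  0.00000000e+00,
         1.00000000e+00]])}
```

View pics/scene0.png

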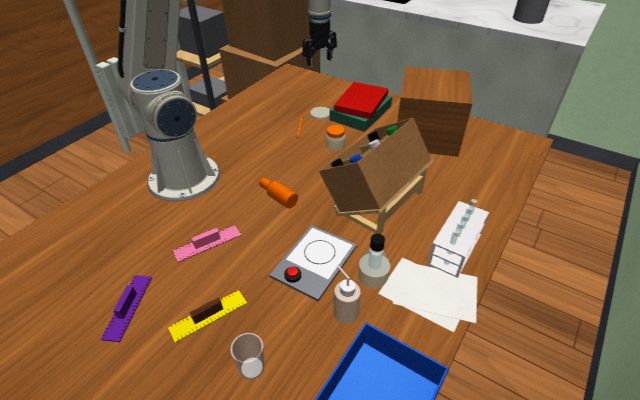

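View pics/side0.png

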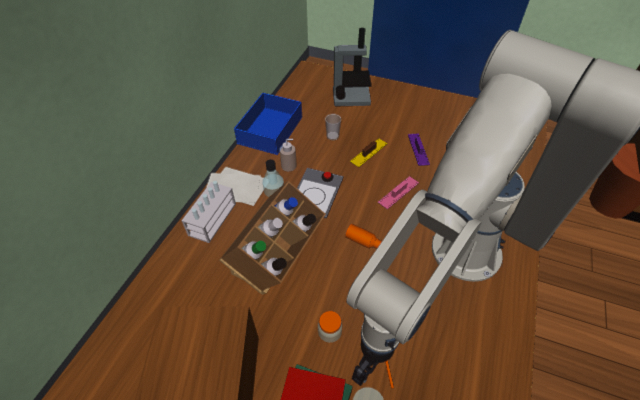

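View pics/wrist0.png

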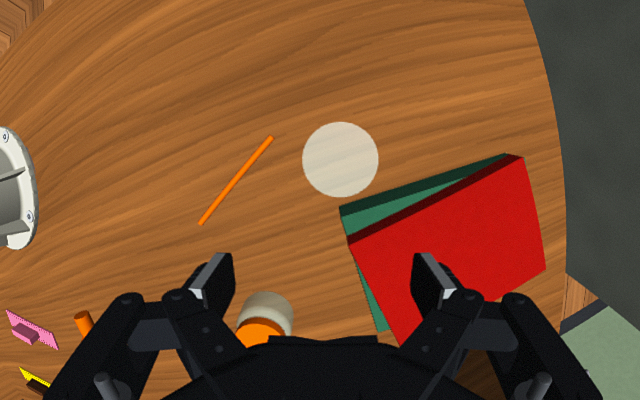

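The scene view shows the carton centre-right, the pad at (313,262), the yellow ruler at (207,315), and the wash bottle and flask beyond the pad. The side view shows the blue cap at (291,203) at the far end of the back row. The pad is at (320,190) and the ruler at (369,152). Next I'll measure these.

```bash
cat > h.py <<'E'
import numpy as np,cv2,pickle
from scipy.spatial.transform import Rotation as R
def RT(c): return R.from_euler('xyz',c['rotation']).as_matrix(),np.array(c['position'])
def cloud(z,c):
    K=c['mtx'];Rm,p=RT(c);v,u=np.mgrid[0:z.shape[0],0:z.shape[1]]
    P=np.stack([(u-K[0,2])/K[0,0]*z,(v-K[1,2])/K[1,1]*z,z],-1)
    return P@Rm.T+p
def ray(u,v,c,zp):
    K=c['mtx'];Rm,p=RT(c);d=Rm@np.array([(u-K[0,2])/K[0,0],(v-K[1,2])/K[1,1],1]);return p+d*(zp-p[2])/d[2]
E
python3 - <<'E'
from h import *
d=pickle.load(open('d0.pkl','rb'))
for n in('scene','side'):
    p,z,c=d[n];P=cloud(z,c);hsv=cv2.cvtColor(p,cv2.COLOR_RGB2HSV)
    tab=(hsv[...,0]>5)&(hsv[...,0]<20)&(z>0)&(abs(P[...,2])<20)
    print(n,'table z',np.median(P[tab][:,2]))
    for nm,lo,hi in[('blue',(105,120,40),(130,255,255)),('yellow',(25,150,100),(33,255,255)),('green',(50,120,30),(75,255,255)),('red',(0,180,80),(4,255,255)),('grey',(0,0,90),(180,40,255))]:
        m=cv2.inRange(hsv,lo,hi)
        k,l,s,ce=cv2.connectedComponentsWithStats(m)
        for i in range(1,k):
            if s[i,4]>25:
                q=P[(l==i)&(z>0)]
                print(n,nm,ce[i].round(),s[i,4],np.median(q,0).round(1) if len(q) else None, 'ext', (q.max(0)-q.min(0)).round() if len(q) else '')
    x0,y0,w,h=(240,170,240,150) if n=='scene' else (210,120,220,190)
    cv2.imwrite(f'pics/{n}0z.png',cv2.resize(p[y0:y0+h,x0:x0+w,::-1],None,fx=3,fy=3,interpolation=cv2.INTER_CUBIC))
E
```

```text
scene table z 0.8210429124617349
scene blue [355. 158.] 67 [600.6 165.6 220.2] ext [ 74. 159. 110.]
scene blue [383. 371.] 6318 [ 921.7 -249.8    7.2] ext [199. 269. 114.]
scene yellow [206. 317.] 993 [ 486.8 -387.5    6.4] ext [118. 205.  31.]
scene green [380. 111.] 29 [404.  732.   28.7] ext [  6. 127.  40.]
scene green [350. 119.] 161 [331.2 601.3  38.3] ext [164.  47.  49.]
scene green [391. 130.] 63 [620.2 353.6 219.2] ext [ 45. 109.  54.]
scene red [360.  99.] 1208 [328.4 693.4  80.6] ext [186. 246.  37.]
scene red [292. 272.] 95 [ 596.2 -150.9   33.6] ext [32. 33. 14.]
scene grey [136.  74.] 6095 [-105.8  117.1  326.6] ext [1536. 1340. 1319.]
scene grey [466.  50.] 23904 [ 566.2 1451.3   58.4] ext [1389. 1616. 1116.]
scene grey [184.  13.] 88 [-1213.2  1150.8    27.6] ext [322. 242. 111.]
scene grey [205.  13.] 231 [-1083.8  1231.     27. ] ext [243. 221.  18.]
scene grey [218.  86.] 227 [-1096.6  1219.   -481. ] ext [439. 282. 206.]
scene grey [320. 112.] 156 [180.6 616.6  13.6] ext [102.  85.  42.]
scene grey [179. 171.] 2957 [ 60.9 -54.4  61. ] ext [233. 245. 209.]
scene g
[... 1288 characters left out ...]
.] 120 [ 770.7 -157.3  115.8] ext [104. 188. 163.]
side grey [225. 199.] 3345 [904.7 128.6  50.5] ext [799. 821. 837.]
side grey [317. 191.] 810 [597.6 -64.7  12.3] ext [170. 303. 165.]
side grey [283. 208.] 113 [627.9 185.1 182.5] ext [67. 76. 60.]
side grey [301. 223.] 123 [561.7 190.9 136.7] ext [64. 73. 51.]
side grey [271. 226.] 269 [622.8 278.  192.4] ext [89. 80. 99.]
side grey [479. 259.] 1555 [-31.7  75.5  60.4] ext [224. 550. 646.]
side grey [251. 250.] 131 [650.1 375.5 184.9] ext [71. 44. 42.]
side grey [271. 266.] 132 [585.3 381.4 137.5] ext [74. 78. 86.]
side grey [330. 334.] 39 [344.9 486.7  49.6] ext [51. 27. 15.]
side grey [367. 394.] 264 [190.5 595.9  11.4] ext [75. 46. 13.]
```

```bash
python3 -c "
from rig import r;print([a for a in dir(r) if a[0]!='_'])"
```

```text
['MotionError', 'get_calibration', 'grab_frame', 'hold_point_z', 'sense', 'sign_off']
```

View pics/side0z.png

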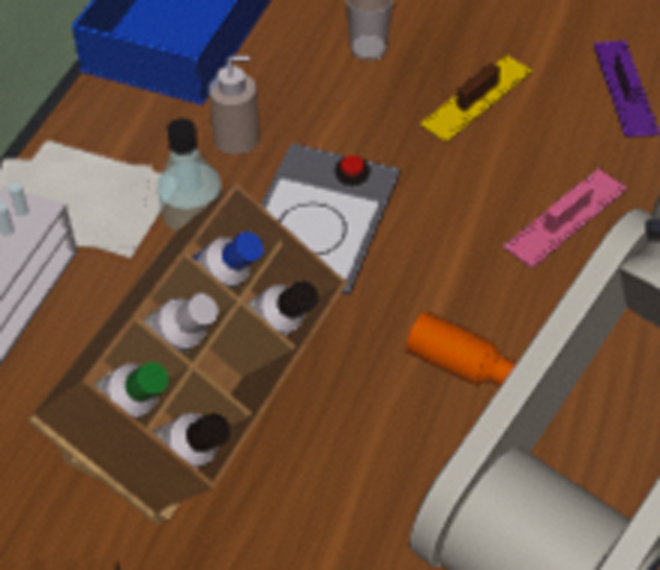

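View pics/scene0z.png

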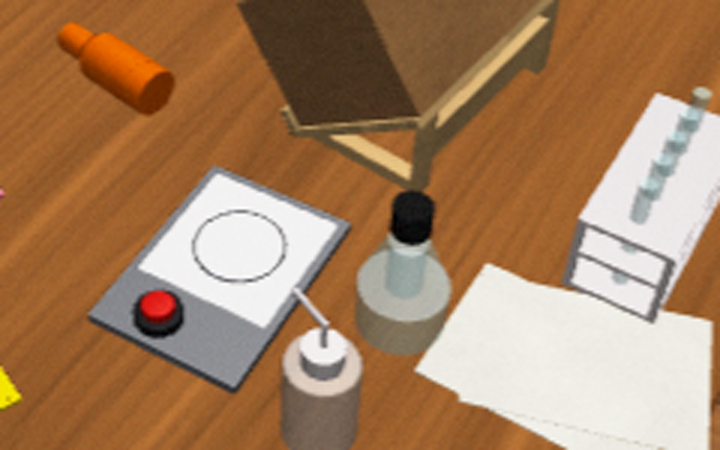

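```bash
python3 - <<'E'
from h import *
d=pickle.load(open('d0.pkl','rb'))
# pad via top-plane points
for n in('scene','side'):
    p,z,c=d[n];P=cloud(z,c);hsv=cv2.cvtColor(p,cv2.COLOR_RGB2HSV)
    lo=(x0,y0)=(260,215) if n=='scene' else (292,160)
    V,U=np.mgrid[0:400,0:640]
    # rays to plane z=12 for pixel
    def toplane(pts,zp): return np.array([ray(u,v,c,zp)[:2] for u,v in pts],np.float32)
    m=(hsv[...,1]<60)&(hsv[...,2]>70)&(abs(P[...,2]-12)<6)&(P[...,0]>480)&(P[...,0]<720)&(P[...,1]>-250)&(P[...,1]<90)
    k,l,s,ce=cv2.connectedComponentsWithStats(m.astype(np.uint8));i=1+np.argmax(s[1:,4])
    cs,_=cv2.findContours((l==i).astype(np.uint8),cv2.RETR_EXTERNAL,cv2.CHAIN_APPROX_NONE)
    q=toplane(max(cs,key=len)[:,0],12);print(n,'pad',cv2.minAreaRect(q))
    # ring: dark pixels within white
    w=(p.min(2)>190)&(abs(P[...,2]-12)<6)&(P[...,0]>480)&(P[...,0]<720)&(P[...,1]>-250)&(P[...,1]<90)
    k,l,s,ce=cv2.connectedComponentsWithStats(w.astype(np.uint8))
    hull=None
    allw=np.argwhere(w)[:,::-1].astype(np.int32)
    hull=cv2.convexHull(allw);print(' white',cv2.minAreaRect(toplane(hull[:,0],12)))
    mk=np.zeros((400,640),np.uint8);cv2.fillConvexPoly(mk,hull,1);mk=cv2.erode(mk,np.ones((5,5)))
    rg=(mk>0)&(p.min(2)<205)
    a=np.argwhere(rg)[:,::-1];q=toplane(a,12)
    if len(q)>5:
        A=np.c_[2*q,np.ones(len(q))]
        for _ in range(3):
            x=np.linalg.lstsq(A,(q**2).sum(1),rcond=None)[0];rr=np.sqrt(x[2]+x[0]**2+x[1]**2)
            e=abs(np.linalg.norm(q-x[:2],axis=1)-rr);g=e<6;print(' ring',x[:2],rr,g.sum());q=q[g];A=A[g]
    m=(cv2.inRange(hsv,(23,120,80),(35,255,255))>0)&(P[...,0]<600)&(P[...,0]>400)&(P[...,1]<-200)&(P[...,1]>-550)
    m|=0
    a=np.argwhere(m)[:,::-1];q=toplane(a,6);print(' ruler',cv2.minAreaRect(q),cv2.boxPoints(cv2.minAreaRect(q)).round(0).tolist())
    m=(cv2.inRange(hsv,(0,150,60),(6,255,255))>0)&(np.hypot(P[...,0]-595,P[...,1]+150)<40)
    q=P[m];print(' switch',q[q[:,2]>30].mean(0),toplane([np.argwhere(m).mean(0)[::-1]],32))
    print(' caps:')
    yaw=np.deg2rad(5.0)
    for nm,l_,h_,x0,y0 in[('blue',(105,100,30),(130,255,255),600,170),('green',(50,100,20),(75,255,255),617,372)]:
        m=(cv2.inRange(hsv,l_,h_)>0)&(np.hypot(P[...,0]-x0,P[...,1]-y0)<60)&(P[...,2]>190)
        m2=cv2.erode(m.astype(np.uint8),np.ones((2,2)))>0
        q=P[m2]
        az=R.from_euler('z',yaw).apply([-np.sin(np.deg2rad(35)),0,np.cos(np.deg2rad(35))])
        h=q@az;t=q[h>np.percentile(h,95)-5]
        print(nm,len(q),'top',np.percentile(h,[50,80,95]).round(1),len(t),t.mean(0).round(1),((t.max(0)+t.min(0))/2).round(1),(t.max(0)-t.min(0)).round())
E
```

```text
scene pad ((610.3908081054688, -65.88700866699219), (160.11578369140625, 223.9980010986328), 2.6891255378723145)
 white ((610.2994384765625, -34.64897918701172), (145.96630859375, 146.44789123535156), 2.5825047492980957)
 ring [607.36232628 -34.78423441] 44.49510497409543 96
 ring [607.36232628 -34.78423441] 44.49510497409543 96
 ring [607.36232628 -34.78423441] 44.49510497409543 96Traceback (most recent call last):
  File "<stdin>", line 29, in <module>
numpy._core._exceptions._UFuncOutputCastingError: Cannot cast ufunc 'bitwise_or' output from dtype('int64') to dtype('bool') with casting rule 'same_kind'
```

```bash
cat > m.py <<'E'
from h import *
d=pickle.load(open('d0.pkl','rb'))
for n in('scene','side'):
    p,z,c=d[n];P=cloud(z,c);hsv=cv2.cvtColor(p,cv2.COLOR_RGB2HSV)
    def toplane(pts,zp): return np.array([ray(u,v,c,zp)[:2] for u,v in pts],np.float32)
    if n=='side':
        w=(p.min(2)>180)&(abs(P[...,2]-12)<6)&(P[...,0]>480)&(P[...,0]<720)&(P[...,1]>-250)&(P[...,1]<90)
        g=(hsv[...,1]<60)&(hsv[...,2]>70)&(abs(P[...,2]-12)<6)&(P[...,0]>480)&(P[...,0]<720)&(P[...,1]>-250)&(P[...,1]<90)
        print('pad',cv2.minAreaRect(toplane(np.argwhere(g)[:,::-1],12)))
    m=(cv2.inRange(hsv,(23,120,80),(35,255,255))>0)&(P[...,0]<600)&(P[...,0]>400)&(P[...,1]<-200)&(P[...,1]>-550)
    a=np.argwhere(m)[:,::-1];q=toplane(a,6);print(' ruler',cv2.minAreaRect(q),cv2.boxPoints(cv2.minAreaRect(q)).round(0).tolist())
    hb=(P[...,2]>37)&(P[...,2]<47)&(np.hypot(P[...,0]-485,P[...,1]+380)<70)
    a=np.argwhere(hb)[:,::-1]
    if len(a)>3: print(' handle',cv2.minAreaRect(toplane(a,42)),np.median(P[hb][:,2]))
    m=(cv2.inRange(hsv,(0,150,60),(6,255,255))>0)&(np.hypot(P[...,0]-595,P[...,1]+150)<40)
    q=P[m];print(' switch',q[q[:,2]>30].mean(0),toplane([np.argwhere(m).mean(0)[::-1]],32))
    yaw=np.deg2rad(5.0)
    for nm,l_,h_,x0,y0 in[('blue',(105,100,30),(130,255,255),600,170),('green',(50,100,20),(75,255,255),617,372)]:
        m=(cv2.inRange(hsv,l_,h_)>0)&(np.hypot(P[...,0]-x0,P[...,1]-y0)<60)&(P[...,2]>190)
        m2=cv2.erode(m.astype(np.uint8),np.ones((2,2)))>0
        q=P[m2]
        az=R.from_euler('z',yaw).apply([-np.sin(np.deg2rad(35)),0,np.cos(np.deg2rad(35))])
        h=q@az;t=q[h>np.percentile(h,95)-5]
        print(nm,len(q),'top',np.percentile(h,[50,80,95]).round(1),len(t),t.mean(0).round(1),((t.max(0)+t.min(0))/2).round(1),(t.max(0)-t.min(0)).round())
    # carton: brown points above 30 mm
    m=(P[...,0]>450)&(P[...,0]<760)&(P[...,1]>60)&(P[...,1]<470)&(P[...,2]>30)&(P[...,2]<300)
    q=P[m];print('carton pts',len(q),q.min(0).round(),q.max(0).round())
    for zz in range(60,281,20):
        s=q[abs(q[:,2]-zz)<4]
        if len(s)>5: print(zz,len(s),s.min(0).round()[:2],s.max(0).round()[:2])
E
python3 m.py
```

```text
ruler ((481.6524963378906, -366.71044921875), (200.54010009765625, 52.653099060058594), 68.24894714355469) [[420.0, -450.0], [469.0, -470.0], [543.0, -283.0], [494.0, -264.0]]
 handle ((481.400390625, -367.670654296875), (78.96267700195312, 22.99539566040039), 70.01346588134766) 41.83839897886571
 switch [ 594.82724512 -151.05261218   33.9894377 ] [[ 595.12415 -150.40005]]
blue 46 top [-171.2 -168.2 -165.6] 19 [600.  163.  223.9] [599.6 164.4 224.4] [15. 17. 14.]
green 43 top [-194.4 -190.1 -187.5] 17 [620.9 355.2 223.1] [620.8 356.8 222.1] [15. 22. 13.]
carton pts 7369 [492.  99.  30.] [754. 426. 252.]
60 130 [556. 110.] [746. 382.]
80 293 [544. 107.] [745. 386.]
100 117 [527. 104.] [746. 382.]
120 270 [518. 101.] [754. 405.]
140 455 [500. 109.] [741. 423.]
160 404 [499. 108.] [728. 424.]
180 379 [527. 111.] [716. 425.]
200 298 [555. 112.] [700. 418.]
220 389 [585. 113.] [686. 416.]
240 254 [615. 115.] [672. 413.]
pad ((607.9906005859375, -65.85440063476562), (157.3999786376953, 222.26220703125), 2.6450533866882324)
 ruler ((480.02655029296875, -364.74261474609375), (200.97813415527
[... 170 characters left out ...]
997192382812, 20.66764259338379), 66.7397689819336) 41.351800000444314
 switch [ 592.86176827 -147.14765247   33.80962199] [[ 592.90283 -145.60963]]
blue 89 top [-171.4 -167.7 -165.8] 40 [589.6 174.2 217. ] [589.4 174.7 218.2] [24. 26. 14.]
green 100 top [-191.4 -189.5 -187.4] 58 [611.5 368.3 217.4] [611.7 368.4 218.6] [22. 31. 21.]
carton pts 6043 [493. 108.  30.] [754. 427. 252.]
60 111 [571. 122.] [672. 421.]
80 91 [557. 124.] [703. 422.]
100 123 [542. 125.] [735. 424.]
120 278 [520. 118.] [754. 425.]
140 386 [505. 114.] [742. 427.]
160 354 [494. 117.] [725. 427.]
180 437 [526. 116.] [713. 426.]
200 203 [560. 121.] [699. 422.]
220 230 [584. 118.] [686. 419.]
240 70 [616. 119.] [672. 415.]
```

```bash
cat > m2.py <<'E'
from h import *
from scipy.optimize import least_squares
d=pickle.load(open('d0.pkl','rb'))
S={}
for n in('scene','side'):
    p,z,c=d[n];S[n]=(p,cloud(z,c),cv2.cvtColor(p,cv2.COLOR_RGB2HSV))
# end face plane from scene; mouth plane rims
P=S['scene'][1]
m=(P[...,0]>540)&(P[...,0]<690)&(P[...,1]>80)&(P[...,1]<140)&(P[...,2]>90)&(P[...,2]<220)
q=P[m]
for _ in range(4):
    c0=q.mean(0);n_=np.linalg.svd(q-c0)[2][2];e=abs((q-c0)@n_);q=q[e<max(4,2*e.std())]
print('end face',len(q),c0.round(1),n_.round(3),'yaw',np.rad2deg(np.arctan2(n_[0],-n_[1])) )
for psi in (-6.4,):
  Rc=R.from_euler('z',psi,degrees=True).as_matrix()@R.from_euler('y',-35,degrees=True).as_matrix()
  print('carton x,y,z',Rc.T.round(3).tolist())
  for nm,l_,h_,x0,y0 in[('blue',(105,100,30),(130,255,255),600,170),('green',(50,100,20),(75,255,255),617,362)]:
    for ns in(('scene',),('side',),('scene','side')):
      Q=[]
      for n in ns:
        p,P,hsv=S[n]
        m=(cv2.inRange(hsv,l_,h_)>0)&(np.hypot(P[...,0]-x0,P[...,1]-y0)<50)&(P[...,2]>185)
        Q.append(P[m]@Rc)
      q=np.vstack(Q);top=np.percentile(q[:,2],95)
      t=q[q[:,2]>top-4];s=q[q[:,2]<=top-5]
      def f(o): 
        return np.r_[np.hypot(*(s[:,:2]-o).T)-17,np.maximum(0,np.hypot(*(t[:,:2]-o).T)-17)]
      o=least_squares(f,t[:,:2].mean(0),loss='soft_l1',f_scale=2).x
      w=Rc@np.r_[o,top]
      print(nm,ns,len(t),len(s),'carton-axes',o.round(1),'top',top.round(1),'world top centre',w.round(1),'rms',np.sqrt(np.mean(f(o)**2)).round(1))
E
python3 m2.py; python3 - <<'E'
from h import *
print(R.from_euler('xyz',[3.13028452,  1.56938998, -1.90193209]).as_matrix().round(3))
E
```

```text
end face 1308 [615.9 119.9 153.3] [-0.105 -0.994  0.003] yaw -6.055501468855491
carton x,y,z [[0.814, -0.091, 0.574], [0.111, 0.994, 0.0], [-0.57, 0.064, 0.819]]
blue ('scene',) 31 31 carton-axes [591.4 238.8] top -145.9 world top centre [591.2 173.9 219.7] rms 1.9
blue ('side',) 45 67 carton-axes [591.1 238.2] top -145.1 world top centre [590.4 173.4 220.1] rms 2.7
blue ('scene', 'side') 77 91 carton-axes [591.1 238.3] top -145.7 world top centre [590.8 173.5 219.7] rms 2.2
green ('scene',) 25 30 carton-axes [590.  432.2] top -145.6 world top centre [611.5 366.4 219.1] rms 1.9
green ('side',) 61 54 carton-axes [589.4 432.7] top -144.4 world top centre [610.3 366.9 219.8] rms 3.3
green ('scene', 'side') 89 83 carton-axes [589.8 432.2] top -144.9 world top centre [610.9 366.4 219.6] rms 2.8
[[-0.    -0.949  0.314]
 [-0.001  0.314  0.949]
 [-1.     0.    -0.001]]
```

The pad, ruler, switch and bottle fits from the two cameras agree to 2–5 mm. The blue cap's top centre is at (591,173.5,220) and the carton yaw is about −6.1°. Now I'll write a planning helper and move in.

```bash
cat > plan.py <<'E'
from h import *
from rig import r
def Raxes(x,z):
    x=np.array(x,float);x/=np.linalg.norm(x);z=np.array(z,float);z-=x*(z@x);z/=np.linalg.norm(z)
    return np.c_[x,np.cross(z,x),z]
psi=np.deg2rad(-6.1)
Rc=(R.from_euler('z',psi)*R.from_euler('y',-35,degrees=True)).as_matrix()
RG=Raxes(-Rc[:,2],Rc[:,1]); TOP=np.array([590.7,173.5,219.7])
def now():
    s=r.sense();return s,np.array(s['eef_pos']),R.from_euler('xyz',s['tcp_rot']).as_matrix()
def show(pt=None,Rt=None):
    s,p,Rm=now()
    print('clock',s['clock'].__round__(2),'pos',p.round(1),'x',Rm[:,0].round(3),'z',Rm[:,2].round(3),'F',np.round(s['contact_force'],1),'open',round(s['opening'],3),'q',np.round(s['qpos'],2))
    if Rt is not None: print('turn deg (tool)',np.rad2deg(R.from_matrix(Rm.T@Rt).as_rotvec()).round(2))
    if pt is not None:
        print('shift cm (current axes)',(Rm.T@(np.array(pt)-p)/10).round(2), 'after turn' ,((Rt if Rt is not None else Rm).T@(np.array(pt)-p)/10).round(2))
E
python3 -c "
from plan import *
show(TOP-100*RG[:,0],RG)"
```

```text
clock 0.15 pos [196.4 593.  230.7] x [-0.    -0.001 -1.   ] z [ 0.314  0.949 -0.001] F [ 0.2  0.6 -0.1] open 1.003 q [ 1.25  0.35  1.63  0.    1.16 -0.  ]
turn deg (tool) [-11.82  -3.79 -34.87]
shift cm (current axes) [ -7.06 -45.02 -28.65] after turn [ 15.95 -35.14 -37.52]
```

>>> {"name": "jog_arm", "arguments": {"series": [[0,0,0,-0.6,-2.8,-1.8,0.55],[0,0,0,-0.6,-2.8,-1.8,0.55],[0,0,0,-0.6,-2.8,-1.8,0.55],[0,0,0,-0.6,-2.8,-1.8,0.55],[0,0,0,-0.6,-2.8,-1.8,0.55],[0,0,0,-0.6,-2.8,-1.8,0.55],[0,0,0,-0.6,-2.8,-1.8,0.55],[0,0,0,-0.6,-2.8,-1.8,0.55],[0,0,0,-0.6,-2.8,-1.8,0.55],[0,0,0,-0.6,-2.8,-1.8,0.55],[0,0,0,-0.6,-2.8,-1.8,0.55],[0,0,0,-0.6,-2.8,-1.8,0.55],[0,0,0,-0.6,-2.8,-1.8,0.55],[0,0,0,-0.6,-2.8,-1.8,0.55],[0,0,0,-0.6,-2.8,-1.8,0.55],[0,0,0,0,0,0,0.55]], "force": 60}}

```text
clock: 1.75
eef_pos: [512.5, 202.4, 321.9]
tcp_rot: [-1.613, 1.569, -0.364]
contact_force: [-0.2, 0.4, 0.3]
opening: 0.552
```

```bash
python3 -c "
from plan import *
show(TOP-100*RG[:,0],RG)"
```

```text
clock 1.75 pos [512.5 202.4 321.9] x [ 0.002 -0.001 -1.   ] z [ 0.317  0.948 -0.   ] F [-0.2  0.4  0.3] open 0.552 q [ 0.37  0.16  1.69 -0.    1.3  -0.87]
turn deg (tool) [-11.99  -3.8  -34.76]
shift cm (current axes) [ 2.03 -2.73 -1.5 ] after turn [ 3.   -0.76 -2.05]
```

>>> {"name": "jog_arm", "arguments": {"series": [[-2,-0.633,-5.8,0,0,0,0.55],[-2,-0.633,-5.8,0,0,0,0.55],[-2,-0.633,-5.8,0,0,0,0.55],[-2,-0.633,-5.8,0,0,0,0.55],[-2,-0.633,-5.8,0,0,0,0.55],[-2,-0.633,-5.8,0,0,0,0.55],[0,0,0,0,0,0,0.55],[0,0,0,0,-0.38,-1.0,0.55],[0,0,0,0,-0.38,-1.0,0.55],[0,0,0,0,0,0,0.55],[0,0,0,0,0,0,0.55]]}}

```text
clock: 2.85
eef_pos: [514.7, 184.6, 325.8]
tcp_rot: [-1.569, 0.962, -0.103]
contact_force: [-0.4, 0.0, 0.2]
opening: 0.55
```

```bash
python3 -c "
from plan import *
show(TOP-60*RG[:,0],RG)
for n in ['wrist','side']:
  p,z=r.grab_frame(n);cv2.imwrite('pics/%s1.png'%n,p[:,:,::-1])
  if n=='wrist': pickle.dump((p,z,now()),open('w1.pkl','wb'))
"
```

```text
clock 2.85 pos [514.7 184.6 325.8] x [ 0.569 -0.059 -0.82 ] z [0.105 0.995 0.001] F [-0.4  0.   0.2] open 0.55 q [ 0.57 -0.09  2.07 -0.56  0.74 -0.56]
turn deg (tool) [ 0.03  0.11 -0.12]
shift cm (current axes) [ 7.09 -0.21 -0.31] after turn [ 7.09 -0.2  -0.3 ]
```

View pics/wrist1.png

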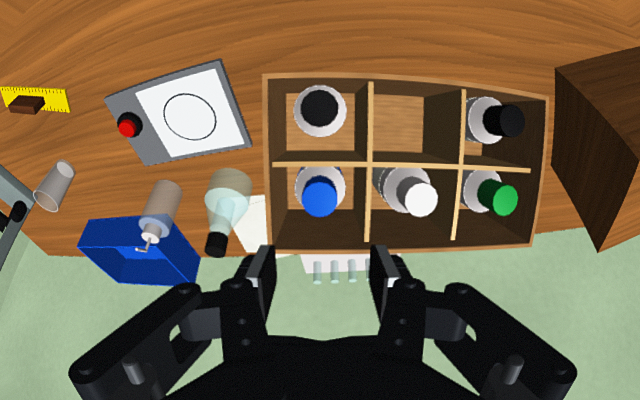

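View pics/side1.png

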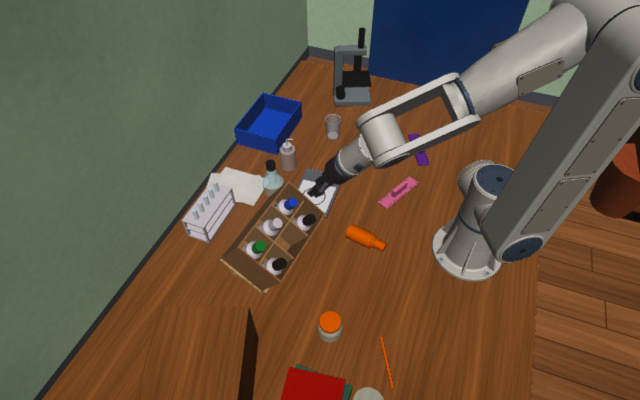

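The wrist view shows the blue cap at (320,195), centred between the fingers, with clear cell space on both sides. I'll cross-check its position with wrist rays.

```bash
cat >> plan.py <<'E'
def wpts(uv,z,c):
    K=c['mtx'];M=c['mount'];uv=np.array(uv,float);a=(uv-[K[0,2],K[1,2]])/K[0,0];th=np.linalg.norm(a,axis=1)
    k=np.where(th>1e-9,np.tan(th)/np.maximum(th,1e-9),1)
    P=np.c_[a*k[:,None],np.ones(len(a))]*np.array(z)[:,None]
    return P@M[:3,:3].T+M[:3,3]
E
python3 -c "
from plan import *
p,z,(s,pos,Rm)=pickle.load(open('w1.pkl','rb'))
hsv=cv2.cvtColor(p,cv2.COLOR_RGB2HSV)
m=cv2.inRange(hsv,(105,120,60),(125,255,255));m[:,:290]=0;m[:150]=0;m[230:]=0;m[:,350:]=0
uv=np.argwhere(m>0)[:,::-1];T=wpts(uv,z[m>0],r.get_calibration('wrist'))
h=T[:,0];t=T[h<np.percentile(h,10)+4]
print(len(T),len(t),(cv2.minEnclosingCircle(t[:,1:].astype(np.float32))),np.median(t[:,0]),t[:,1:].min(0),t[:,1:].max(0))
print('expected',Rm.T@(TOP-pos))
"
```

```text
1163 1006 ((23.415618896484375, -1.7036268711090088), 43.38469314575195) 134.52020653911396 [-19.92979491 -19.25316646] [66.76103389 12.167835  ]
expected [130.86625105  -2.38303871  -3.34620213]
```

>>> {"name": "jog_arm", "arguments": {"series": [[0,0,0,2,-0.05,-0.07,0.55],[0,0,0,2,-0.05,-0.07,0.55],[0,0,0,2,-0.05,-0.07,0.55],[0,0,0,2,-0.05,-0.07,0.55],[0,0,0,2,-0.05,-0.06,0.55],[0,0,0,1,0,0,0.55],[0,0,0,0,0,0,0.55],[0,0,0,0,0,0,0.55]]}}

```text
clock: 3.75
eef_pos: [578.7, 174.5, 237.1]
tcp_rot: [-1.57, 0.961, -0.103]
contact_force: [0.3, -0.3, -0.1]
opening: 0.552
```

```bash
python3 -c "
from plan import *
show(TOP+32*RG[:,0],RG)
p,z=r.grab_frame('wrist');cv2.imwrite('pics/w2.png',p[:,:,::-1])
"
```

```text
clock 3.75 pos [578.7 174.5 237.1] x [ 0.569 -0.059 -0.82 ] z [0.103 0.995 0.   ] F [ 0.3 -0.3 -0.1] open 0.552 q [ 0.47  0.12  2.09 -0.69  0.51 -0.46]
turn deg (tool) [ 0.13  0.1  -0.07]
shift cm (current axes) [5.31 0.01 0.02] after turn [5.31 0.01 0.03]
```

View pics/w2.png

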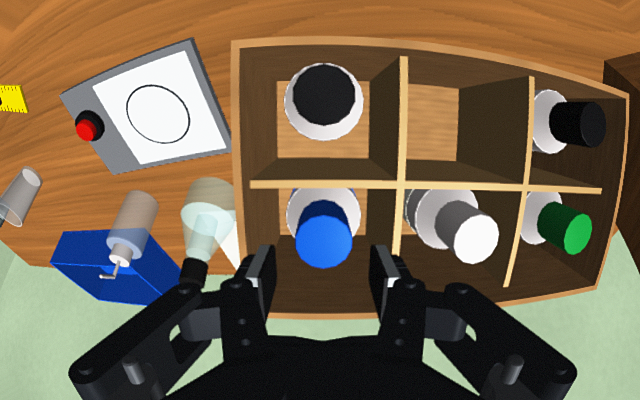

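The cap at (324,240) lies between the jaws, with clearance on both sides. I'll go in, then close.

>>> {"name": "jog_arm", "arguments": {"series": [[0,0,0,0.9,0,0,0.55],[0,0,0,0.9,0,0,0.55],[0,0,0,0.9,0,0,0.55],[0,0,0,0.9,0,0,0.55],[0,0,0,0.9,0,0,0.55],[0,0,0,0.8,0,0,0.55],[0,0,0,0,0,0,0.55],[0,0,0,0,0,0,0.55]]}}

```text
clock: 4.6
eef_pos: [609.0, 171.1, 193.1]
tcp_rot: [-1.571, 0.961, -0.104]
contact_force: [-0.2, -0.0, 1.1]
opening: 0.549
```

```bash
python3 -c "
from plan import *
show(TOP+32*RG[:,0],RG)
p,z=r.grab_frame('wrist');cv2.imwrite('pics/w3.png',p[:,:,::-1])
"
```

```text
clock 4.6 pos [609.  171.1 193.1] x [ 0.569 -0.059 -0.82 ] z [0.103 0.995 0.   ] F [-0.2 -0.   1.1] open 0.549 q [ 0.43  0.23  2.08 -0.8   0.42 -0.36]
turn deg (tool) [ 0.13  0.09 -0.09]
shift cm (current axes) [-0.04 -0.02  0.04] after turn [-0.04 -0.02  0.04]
```

View pics/w3.png

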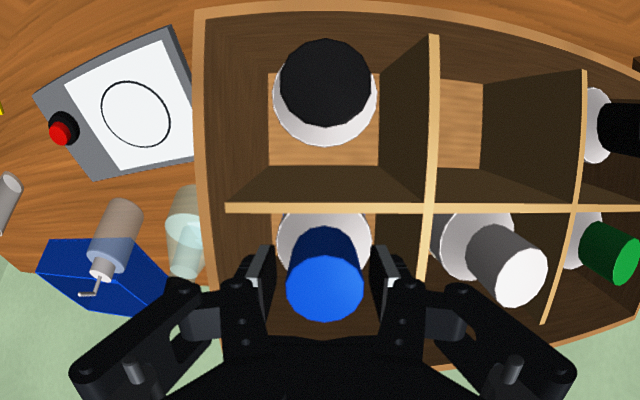

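The cap at (325,288) is centred between the fingers, and the carton isn't touched. Closing.

>>> {"name": "jog_arm", "arguments": {"series": [[0,0,0,0,0,0,0.2],[0,0,0,0,0,0,0.2],[0,0,0,0,0,0,0.2],[0,0,0,0,0,0,0.2],[0,0,0,0,0,0,0.2],[0,0,0,0,0,0,0.2],[0,0,0,0,0,0,0.2],[0,0,0,0,0,0,0.2]], "force": 60}}

```text
clock: 5.45
eef_pos: [609.1, 171.5, 194.0]
tcp_rot: [-1.569, 0.96, -0.102]
contact_force: [-5.2, 0.4, 6.1]
opening: 0.381
```

>>> {"name": "jog_arm", "arguments": {"series": [[0,0,0,-0.5,0,0,0.2],[0,0,0,-0.8,0,0,0.2],[0,0,0,-1,0,0,0.2],[0,0,0,-1,0,0,0.2],[0,0,0,0,0,0,0.2]]}}

```text
clock: 5.95
eef_pos: [589.7, 173.4, 221.8]
tcp_rot: [-1.569, 0.96, -0.102]
contact_force: [1.2, -0.1, -1.8]
opening: 0.376
```

```bash
python3 -c "
from plan import *
show(TOP+32*RG[:,0]-170*RG[:,0],RG)
p,z=r.grab_frame('wrist');cv2.imwrite('pics/w4.png',p[:,:,::-1])
"
```

```text
clock 5.95 pos [589.7 173.4 221.8] x [ 0.571 -0.058 -0.819] z [0.103 0.995 0.001] F [ 1.2 -0.1 -1.8] open 0.376 q [ 0.45  0.16  2.09 -0.73  0.47 -0.43]
turn deg (tool) [ 0.1   0.15 -0.  ]
shift cm (current axes) [-13.57   0.04   0.06] after turn [-13.57   0.04   0.02]
```

View pics/w4.png

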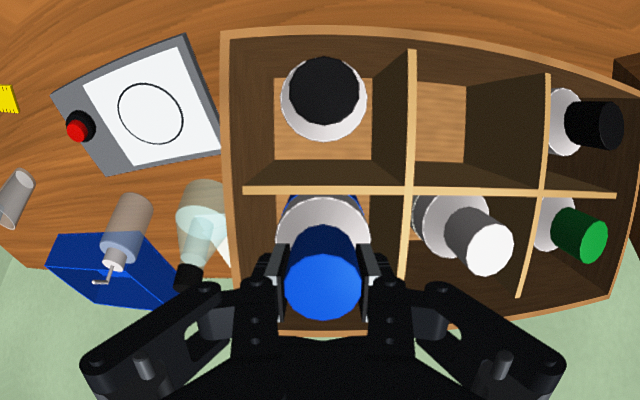

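The bottle is held and rising (weight −1.8 N, opening 0.376). I'll keep withdrawing along the axis.

>>> {"name": "jog_arm", "arguments": {"series": [[0,0,0,-1,0,0,0.2],[0,0,0,-1.5,0,0,0.2],[0,0,0,-1.5,0,0,0.2],[0,0,0,-1.5,0,0,0.2],[0,0,0,-1.5,0,0,0.2],[0,0,0,-1.5,0,0,0.2],[0,0,0,-1.5,0,0,0.2],[0,0,0,-1.5,0,0,0.2],[0,0,0,-1.5,0,0,0.2],[0,0,0,-1.5,0,0,0.2],[0,0,0,-0.7,0,0,0.2],[0,0,0,0,0,0,0.2],[0,0,0,0,0,0,0.2]]}}

```text
clock: 7.3
eef_pos: [503.2, 182.1, 344.8]
tcp_rot: [-1.57, 0.961, -0.103]
contact_force: [0.1, -0.2, -2.3]
opening: 0.38
```

```bash
python3 -c "
from plan import *
y=np.deg2rad(2.67)
show([608.5,-35.5,300],Raxes([0,0,-1],[-np.sin(y),np.cos(y),0]))
for n in ['wrist','side','scene']:
  p,z=r.grab_frame(n);cv2.imwrite('pics/%s5.png'%n,p[:,:,::-1])
"
```

```text
clock 7.3 pos [503.2 182.1 344.8] x [ 0.569 -0.059 -0.82 ] z [0.103 0.995 0.   ] F [ 0.1 -0.2 -2.3] open 0.38 q [ 0.58 -0.13  2.06 -0.54  0.78 -0.59]
turn deg (tool) [-8.33 -2.6  34.85]
shift cm (current axes) [ 10.95  -7.86 -20.56] after turn [  4.48  -9.5  -22.23]
```

View pics/scene5.png

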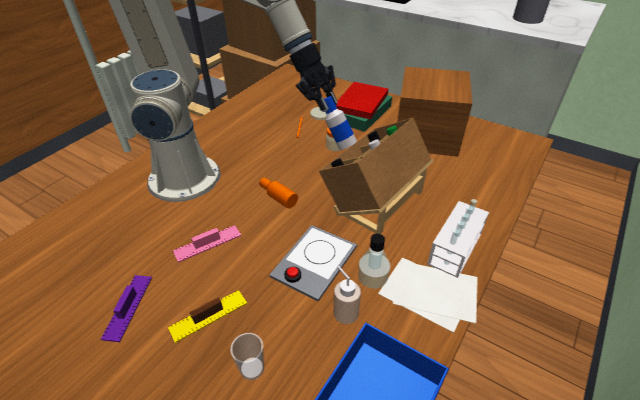

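View pics/wrist5.png

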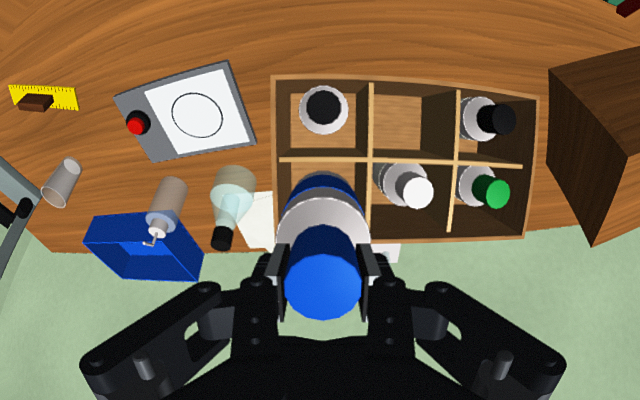

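The bottle is clear of the carton. Next I slide it sideways parallel to the rows, then bring it upright.

>>> {"name": "jog_arm", "arguments": {"series": [[0,0,0,0,0,-1,0.2],[0,0,0,0,0,-2,0.2],[0,0,0,0,0,-2,0.2],[0,0,0,0,0,-2,0.2],[0,0,0,0,0,-2,0.2],[0,0,0,0,0,-2,0.2],[0,0,0,0,0,-2,0.2],[0,0,0,0,0,-2,0.2],[0,0,0,0,0,-2,0.2],[0,0,0,0,0,-2,0.2],[0,0,0,0,0,-1.5,0.2],[-0.83,-0.26,3.485,0,0,0,0.2],[-0.83,-0.26,3.485,0,0,0,0.2],[-0.83,-0.26,3.485,0,0,0,0.2],[-0.83,-0.26,3.485,0,0,0,0.2],[-0.83,-0.26,3.485,0,0,0,0.2],[-0.83,-0.26,3.485,0,0,0,0.2],[-0.83,-0.26,3.485,0,0,0,0.2],[-0.83,-0.26,3.485,0,0,0,0.2],[-0.83,-0.26,3.485,0,0,0,0.2]]}}

```text
clock: 9.45
eef_pos: [482.3, -22.5, 344.8]
tcp_rot: [-1.636, 1.512, -0.034]
contact_force: [0.4, 0.4, -1.2]
opening: 0.382
```

>>> {"name": "jog_arm", "arguments": {"series": [[-0.83,-0.26,3.485,0,0,0,0.2],[0,0,0,0,0,0,0.2],[0,0,0,0,0,0,0.2]]}}

```text
clock: 9.75
eef_pos: [482.4, -22.2, 344.5]
tcp_rot: [-1.499, 1.57, 0.117]
contact_force: [-1.1, -0.1, -2.7]
opening: 0.38
```

```bash
cat > t.py <<'E'
from plan import *
y=np.deg2rad(2.67)
import sys
RP=Raxes([0,0,-1],[-np.sin(y),np.cos(y),0])
show([608.5,-35.5,float(sys.argv[1])],RP)
E
python3 t.py 200
```

```text
clock 9.75 pos [482.4 -22.2 344.5] x [ 0.001  0.    -1.   ] z [-0.045  0.999  0.   ] F [-1.1 -0.1 -2.7] open 0.38 q [-0.05  0.03  1.78  0.    1.33 -1.67]
turn deg (tool) [-0.07  0.    0.06]
shift cm (current axes) [ 14.46 -12.52  -1.9 ] after turn [ 14.45 -12.53  -1.91]
```

>>> {"name": "jog_arm", "arguments": {"series": [[0,0,0,1,-0.8,-0.1,0.2],[0,0,0,1.5,-1.3,-0.2,0.2],[0,0,0,1.5,-1.3,-0.2,0.2],[0,0,0,1.5,-1.3,-0.2,0.2],[0,0,0,1.5,-1.3,-0.2,0.2],[0,0,0,1.5,-1.3,-0.2,0.2],[0,0,0,1.5,-1.3,-0.2,0.2],[0,0,0,1.5,-1.3,-0.2,0.2],[0,0,0,1.5,-1.3,-0.2,0.2],[0,0,0,1.5,-1.3,-0.2,0.2],[0,0,0,0,0,0,0.2],[0,0,0,0,0,0,0.2],[0,0,0,0,0,0,0.2]]}}

```text
clock: 11.05
eef_pos: [607.9, -35.0, 200.7]
tcp_rot: [-1.542, 1.57, 0.075]
contact_force: [-0.0, -0.7, -1.4]
opening: 0.381
```

```bash
python3 t.py 126; python3 - <<'E'
from plan import *
for n in ['wrist','side','scene']:
  p,z=r.grab_frame(n);cv2.imwrite('pics/%s6.png'%n,p[:,:,::-1])
  if n=='wrist': continue
  c=r.get_calibration(n);P=cloud(z,c)
  x0,y0,w,h=(260,140,160,180) if n=='scene' else (260,100,160,130)
  cv2.imwrite(f'pics/{n}6z.png',cv2.resize(p[y0:y0+h,x0:x0+w,::-1],None,fx=4,fy=4,interpolation=cv2.INTER_CUBIC)) if n=='side' else cv2.imwrite(f'pics/{n}6z.png',cv2.resize(p[y0:y0+h,x0:x0+w,::-1],None,fx=3.2,fy=3.2,interpolation=cv2.INTER_CUBIC))
  m=(np.hypot(P[...,0]-608,P[...,1]+35)<60)&(P[...,2]>70)&(P[...,2]<180)
  q=P[m]
  for zz in (80,90,100,110,120,130,140,150,160,170):
     s=q[abs(q[:,2]-zz)<5]
     if len(s)>8: print(n,zz,len(s),s[:,:2].min(0).round(),s[:,:2].max(0).round(), np.linalg.norm(0))
     if len(s)>8:
        from scipy.optimize import least_squares
        o=least_squares(lambda o:np.hypot(*(s[:,:2]-o[:2]).T)-28,[608,-35],loss='soft_l1',f_scale=1.5).x;print('   axis',o.round(1))
E
```

```text
clock 11.05 pos [607.9 -35.  200.7] x [ 0.001  0.    -1.   ] z [-0.046  0.999  0.   ] F [-0.  -0.7 -1.4] open 0.381 q [-0.06  0.36  1.7   0.    1.08 -1.68]
turn deg (tool) [-0.04  0.    0.07]
shift cm (current axes) [ 7.47 -0.04 -0.05] after turn [ 7.47 -0.05 -0.05]
side 90 17 [580. -40.] [624.  -4.] 0.0
   axis [608.9 -35.9]
side 100 27 [580. -44.] [628.  -4.] 0.0
   axis [608.8 -34.8]
side 110 31 [580. -37.] [628.   1.] 0.0
   axis [608.6 -34.7]
side 120 25 [580. -44.] [627.  -4.] 0.0
   axis [608.6 -34.7]
side 130 26 [581. -40.] [625.  -4.] 0.0
   axis [608.6 -34.2]
side 140 30 [579. -36.] [628.  -7.] 0.0
   axis [607.6 -34.9]
side 150 29 [579. -46.] [634.  -5.] 0.0
   axis [608.3 -35.4]
side 160 28 [581. -31.] [635.  -3.] 0.0
   axis [608.3 -35.6]
side 170 30 [580. -28.] [633.  -5.] 0.0
   axis [608.5 -35.4]
scene 90 41 [593. -64.] [637. -23.] 0.0
   axis [608.  -33.8]
scene 100 54 [592. -63.] [637. -26.] 0.0
   axis [608.2 -34. ]
scene 110 40 [595. -64.] [635. -24.] 0.0
   axis [607.7 -34.7]
scene 120 57 [588. -64.] [637. -23.] 0.0
   axis [608.2 -34.7]
scene 130 52 [590. -63.] [637. -26.] 0.0
   axis [608.3 -34.7]
scene 140 54 [590. -64.] [637. -25.] 0.0
   axis [608.3 -34.7]
scene 150 57 [590. -65.] [638. -24.] 0.0
   axis [608.5 -34.8]
scene 160 58 [591. -64.] [638. -25.] 0.0
   axis [608.  -34.5]
scene 170 54 [591. -64.] [636. -24.] 0.0
   axis [607.7 -34.3]
```

View pics/scene6z.png

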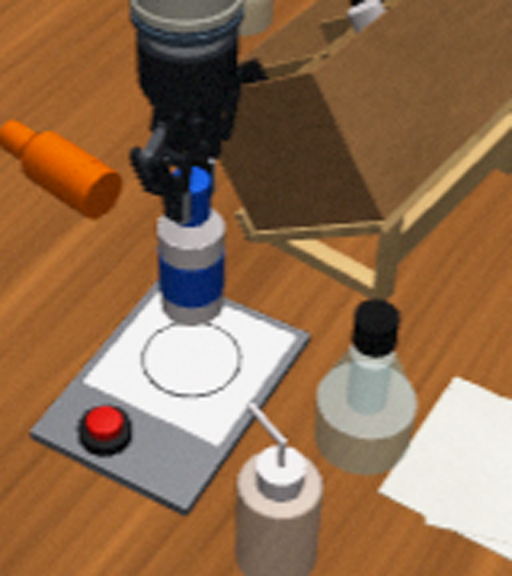

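View pics/wrist6.png

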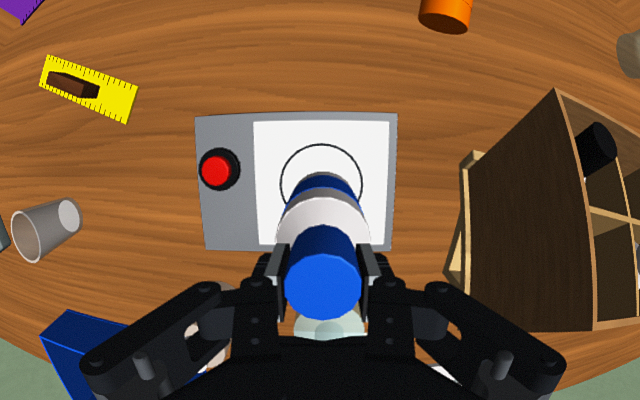

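The bottle is upright over the ring, with its fitted axis at (608.3,−34.7). Lowering gently.

>>> {"name": "jog_arm", "arguments": {"series": [[0,0,0,0.8,0,0,0.2],[0,0,0,1,0,0,0.2],[0,0,0,1,0,0,0.2],[0,0,0,1,0,0,0.2],[0,0,0,1,0,0,0.2],[0,0,0,0.8,0,0,0.2],[0,0,0,0.5,0,0,0.2],[0,0,0,0.3,0,0,0.2],[0,0,0,0.2,0,0,0.2],[0,0,0,0.2,0,0,0.2],[0,0,0,0,0,0,0.2]]}}

```text
clock: 12.3
eef_pos: [608.3, -35.0, 132.1]
tcp_rot: [-1.437, 1.57, 0.179]
contact_force: [0.5, -0.8, -1.9]
opening: 0.382
```

>>> {"name": "jog_arm", "arguments": {"series": [[0,0,0,0.15,0,0,0.2],[0,0,0,0.15,0,0,0.2],[0,0,0,0,0,0,0.2]]}}

```text
clock: 12.6
eef_pos: [608.2, -35.0, 129.0]
tcp_rot: [-1.237, 1.57, 0.379]
contact_force: [-0.7, 0.3, -1.8]
opening: 0.381
```

>>> {"name": "jog_arm", "arguments": {"series": [[0,0,0,0.1,0,0,0.2],[0,0,0,0.1,0,0,0.2],[0,0,0,0,0,0,0.2]]}}

```text
clock: 12.9
eef_pos: [608.9, -34.9, 128.4]
tcp_rot: [-1.529, 1.569, 0.088]
contact_force: [-2.2, 0.5, 9.5]
opening: 0.381
```

>>> {"name": "jog_arm", "arguments": {"series": [[0,0,0,0.1,0,0,0.2],[0,0,0,0,0,0,0.2]]}}

```text
clock: 13.1
eef_pos: [609.3, -34.9, 128.4]
tcp_rot: [-1.564, 1.568, 0.053]
contact_force: [-4.3, 1.2, 17.6]
opening: 0.382
```

The bottle is on the pad (contact about 10–18 N). I'll relieve the pressure a little, then open.

>>> {"name": "jog_arm", "arguments": {"series": [[0,0,0,-0.1,0,0,0.2],[0,0,0,-0.05,0,0,0.2],[0,0,0,0,0,0,0.4],[0,0,0,0,0,0,0.45],[0,0,0,0,0,0,0.5],[0,0,0,0,0,0,0.55],[0,0,0,0,0,0,0.6],[0,0,0,0,0,0,0.65],[0,0,0,0,0,0,0.65],[0,0,0,0,0,0,0.65],[0,0,0,0,0,0,0.65]]}}

```text
clock: 14.2
eef_pos: [608.3, -35.0, 127.6]
tcp_rot: [-1.391, 1.57, 0.225]
contact_force: [0.1, -0.6, -0.8]
opening: 0.65
```

>>> {"name": "jog_arm", "arguments": {"series": [[0,0,0,-0.5,0,0,0.65],[0,0,0,-1,0,0,0.65],[0,0,0,-2,0,0,0.65],[0,0,0,-2,0,0,0.65],[0,0,0,-2,0,0,0.65],[0,0,0,-2,0,0,0.65],[0,0,0,0,0,0,0.65],[0,0,0,0,0,0,0.65]]}}

```text
clock: 15.0
eef_pos: [608.4, -35.0, 223.2]
tcp_rot: [-1.577, 1.569, 0.04]
contact_force: [-0.2, 0.0, -0.4]
opening: 0.652
```

```bash
cat > chk.py <<'E'
from plan import *
import sys
from scipy.optimize import least_squares
k=sys.argv[1]
for n in ['side','scene']:
  p,z=r.grab_frame(n);cv2.imwrite(f'pics/{n}{k}.png',p[:,:,::-1]);c=r.get_calibration(n);P=cloud(z,c)
  m=(np.hypot(P[...,0]-608,P[...,1]+35)<60)&(P[...,2]>20)&(P[...,2]<180);q=P[m]
  for zz in (30,50,70,90,140):
     s=q[abs(q[:,2]-zz)<8];R0=28 if zz<100 else 17
     if len(s)>8: print(n,zz,len(s),'axis',least_squares(lambda o:np.hypot(*(s[:,:2]-o[:2]).T)-R0,[608,-35],loss='soft_l1',f_scale=1.5).x.round(1))
  pickle.dump((p,z,c),open(f'{n}{k}.pkl','wb'))
E
python3 chk.py 7; python3 t.py 300
python3 -c "
from plan import *
y=np.deg2rad(68.2);show([480.8,-365.7,120],Raxes([0,0,-1],[np.sin(y),-np.cos(y),0]));show([480.8,-365.7,120],Raxes([0,0,-1],[-np.sin(y),np.cos(y),0]))"
```

```text
side 30 33 axis [609.6 -35.2]
side 50 36 axis [608.6 -34.6]
side 70 43 axis [609.4 -34.6]
side 90 42 axis [609.1 -35.1]
side 140 26 axis [608.7 -34.7]
scene 30 67 axis [608.7 -34.4]
scene 50 69 axis [608.8 -34.5]
scene 70 72 axis [609.2 -34.4]
scene 90 76 axis [608.5 -34.2]
scene 140 54 axis [608.8 -34.1]
clock 15.1 pos [607.7 -34.9 221.9] x [-0.001  0.    -1.   ] z [-0.046  0.999  0.   ] F [0.3 0.5 0.1] open 0.647 q [-0.06  0.34  1.68  0.    1.13 -1.68]
turn deg (tool) [-0.04  0.01 -0.04]
shift cm (current axes) [-7.81 -0.08 -0.06] after turn [-7.81 -0.08 -0.06]
clock 15.1 pos [607.7 -34.9 221.9] x [-0.001  0.    -1.   ] z [-0.046  0.999  0.   ] F [0.3 0.5 0.1] open 0.647 q [-0.06  0.34  1.68  0.    1.13 -1.68]
turn deg (tool) [ 1.1443e+02 -3.0000e-02 -4.0000e-02]
shift cm (current axes) [ 10.19  14.19 -32.46] after turn [ 10.19 -35.42   0.5 ]
clock 15.1 pos [607.7 -34.9 221.9] x [-0.001  0.    -1.   ] z [-0.046  0.999  0.   ] F [0.3 0.5 0.1] open 0.647 q [-0.06  0.34  1.68  0.    1.13 -1.68]
turn deg (tool) [-6.557e+01  4.000e-02 -3.000e-02]
shift cm (current axes) [ 10.19  14.19 -32.46] after turn [10.19 35.42 -0.5 ]
```

View pics/scene7.png

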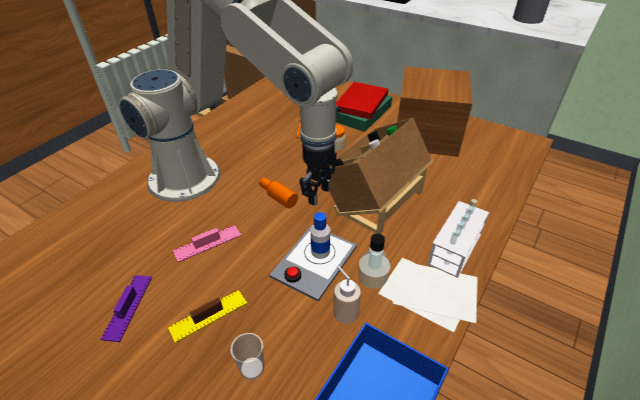

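The bottle stands upright at about (608.8,−34.5), within about 2 mm of the ring centre. Now to the ruler.

>>> {"name": "jog_arm", "arguments": {"series": [[0,0,0,0,1.42,-3.25,0.65],[0,0,0,0,1.42,-3.25,0.65],[0,0,0,0,1.42,-3.25,0.65],[0,0,0,0,1.42,-3.25,0.65],[0,0,0,0,1.42,-3.25,0.65],[0,0,0,0,1.42,-3.25,0.65],[0,0,0,0,1.42,-3.25,0.65],[0,0,0,0,1.42,-3.25,0.65],[0,0,0,0,1.42,-3.25,0.65],[0,0,0,0,1.42,-3.25,0.65],[0,0,0,0,0,0,0.65]]}}

```text
clock: 16.2
eef_pos: [479.4, -369.2, 221.3]
tcp_rot: [1.612, 1.57, -3.057]
contact_force: [0.7, 0.5, -1.0]
opening: 0.649
```

>>> {"name": "jog_arm", "arguments": {"series": [[8,0,0,0,0,0,0.65],[8,0,0,0,0,0,0.65],[8,0,0,0,0,0,0.65],[8,0,0,0,0,0,0.65],[8,0,0,0,0,0,0.65],[8,0,0,0,0,0,0.65],[8,0,0,0,0,0,0.65],[8,0,0,0,0,0,0.65],[8,0,0,0,0,0,0.65],[8,0,0,0,0,0,0.65],[8,0,0,0,0,0,0.65],[8,0,0,0,0,0,0.65],[8,0,0,0,0,0,0.65],[8,0,0,0,0,0,0.65],[2.4,0,0,0,0,0,0.65],[0,0,0,0,0,0,0.65],[0,0,0,0,0,0,0.65]]}}

```text
clock: 17.9
eef_pos: [481.2, -365.5, 221.8]
tcp_rot: [2.357, 1.57, 1.979]
contact_force: [0.4, 0.4, 0.1]
opening: 0.65
```

```bash
python3 - <<'E'
from plan import *
y=np.deg2rad(68.2);show([480.8,-365.7,20],Raxes([0,0,-1],[np.sin(y),-np.cos(y),0]))
s,pos,Rm=now();p,z=r.grab_frame('wrist');cv2.imwrite('pics/w8.png',p[:,:,::-1])
c=r.get_calibration('wrist')
hsv=cv2.cvtColor(p,cv2.COLOR_RGB2HSV);m=cv2.inRange(hsv,(23,120,80),(35,255,255))
uv=np.argwhere(m>0)[:,::-1];W=wpts(uv,z[m>0],c)@Rm.T+pos
k=abs(W[:,2]-6)<8;print('med z',np.median(W[:,2]));print(cv2.minAreaRect(W[k,:2].astype(np.float32)))
uv=np.argwhere(z>0)[:,::-1];W=wpts(uv,z[z>0],c)@Rm.T+pos
k=(W[:,2]>36)&(W[:,2]<48)&(np.hypot(W[:,0]-481,W[:,1]+366)<60);print('handle',k.sum(),np.median(W[k],0),cv2.minAreaRect(W[k,:2].astype(np.float32)))
E
```

```text
clock 17.9 pos [ 481.2 -365.5  221.8] x [-0.     0.001 -1.   ] z [ 0.929 -0.369 -0.001] F [0.4 0.4 0.1] open 0.65 q [-0.65  0.33  1.69  0.    1.12 -0.27]
turn deg (tool) [ 0.14 -0.04 -0.04]
shift cm (current axes) [ 2.018e+01 -5.000e-02 -2.000e-02] after turn [20.18 -0.03 -0.03]
med z 5.33550580180156
((480.66424560546875, -367.5909729003906), (200.58926391601562, 51.38292694091797), 68.31151580810547)
handle 1217 [ 481.36155549 -365.24194709   41.16462592] ((480.6177978515625, -366.82080078125), (79.23650360107422, 17.393404006958008), 68.49222564697266)
```

View pics/w8.png

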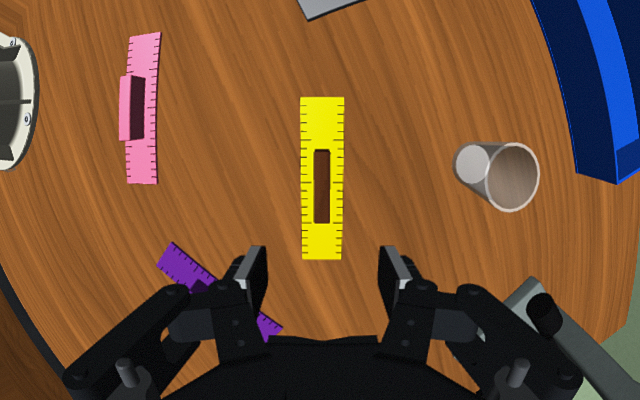

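The ruler is exactly under the gripper at (322,180), and the wrist fit gives (480.8,−367) at 68.4°. Descending.

>>> {"name": "jog_arm", "arguments": {"series": [[0,0,0,2,0,0,0.65],[0,0,0,3,0,0,0.65],[0,0,0,3,0,0,0.65],[0,0,0,3,0,0,0.65],[0,0,0,3,0,0,0.65],[0,0,0,2.5,0,0,0.65],[0,0,0,2,0,0,0.65],[0,0,0,1.2,0,0,0.65],[0,0,0,1,0,0,0.65],[0,0,0,0,0,0,0.6],[0,0,0,0,0,0,0.5],[0,0,0,0,0,0,0.4],[0,0,0,0,0,0,0.3],[0,0,0,0,0,0,0.2],[0,0,0,0,0,0,0.1],[0,0,0,0,0,0,0.05],[0,0,0,0,0,0,0.05],[0,0,0,0,0,0,0.05]], "force": 50}}

```text
clock: 19.75
eef_pos: [481.7, -366.5, 16.3]
tcp_rot: [-0.004, 1.569, -0.384]
contact_force: [-1.1, 0.4, 5.8]
opening: 0.2
```

```bash
python3 - <<'E'
from plan import *
show()
p,z=r.grab_frame('wrist');cv2.imwrite('pics/w9.png',p[:,:,::-1])
E
```

```text
clock 19.75 pos [ 481.7 -366.5   16.3] x [ 0.001 -0.001 -1.   ] z [ 0.929 -0.371  0.001] F [-1.1  0.4  5.8] open 0.2 q [-0.65  0.59  1.82  0.    0.73 -0.27]
```

View pics/w9.png

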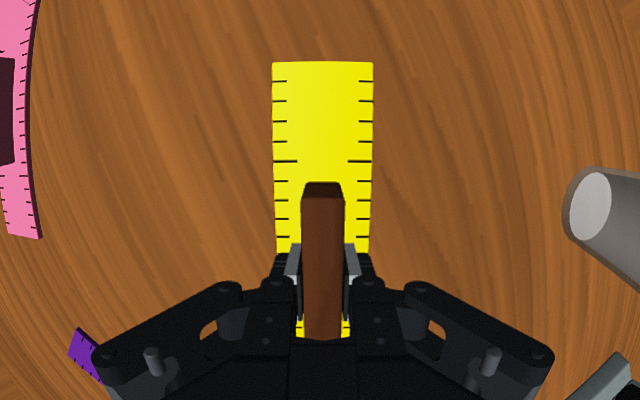

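>>> {"name": "jog_arm", "arguments": {"series": [[0,0,0,-0.5,0,0,0.05],[0,0,0,-1,0,0,0.05],[0,0,0,-1,0,0,0.05],[0,0,0,-1,0,0,0.05],[0,0,0,-0.5,0,0,0.05],[0,0,0,0,0,0,0.05]]}}

```text
clock: 20.4
eef_pos: [481.9, -366.6, 56.7]
tcp_rot: [-0.115, 1.569, -0.494]
contact_force: [-1.0, -0.0, -1.2]
opening: 0.202
```

```bash
cat > t2.py <<'E'
from plan import *
import sys
y=np.deg2rad(2.67)
RQ=Raxes([0,0,-1],[np.cos(y),np.sin(y),0])
show([float(a) for a in sys.argv[1:4]],RQ)
E
python3 t2.py 484 -71 56
```

```text
clock 20.4 pos [ 481.9 -366.6   56.7] x [ 0.002 -0.001 -1.   ] z [ 0.929 -0.371  0.002] F [-1.  -0.  -1.2] open 0.202 q [-0.65  0.53  1.8   0.    0.8  -0.27]
turn deg (tool) [-24.43   0.12   0.04]
shift cm (current axes) [  0.04  27.53 -10.77] after turn [ 0.07 29.52  1.58]
```

```bash
python3 - <<'E'
from h import *
p,z,c=pickle.load(open('scene7.pkl','rb'));P=cloud(z,c);m=cv2.inRange(cv2.cvtColor(p,cv2.COLOR_RGB2HSV),(160,60,80),(176,255,255))>0
m&=(P[...,2]<60)&(P[...,2]>-20);print(P[m].min(0),P[m].max(0))
E
```

```text
[ 221.12110197 -560.98445863   -2.66689647] [918.14919336 104.00016387  45.93026143]
```

>>> {"name": "jog_arm", "arguments": {"series": [[-4,0,0,0,0,0,0.05],[-4,0,0,0,0,0,0.05],[-4,0,0,0,0,0,0.05],[-4,0,0,0,0,0,0.05],[-4,0,0,0,0,0,0.05],[-4.4,0.1,0,0,0,0,0.05],[0,0,0,0,0,0,0.05]]}}

```text
clock: 21.1
eef_pos: [481.2, -366.0, 55.1]
tcp_rot: [2.818, 1.569, 2.866]
contact_force: [-0.5, -1.2, -0.9]
opening: 0.198
```

```bash
python3 - <<'E'
from h import *
p,z,c=pickle.load(open('scene7.pkl','rb'));P=cloud(z,c);m=cv2.inRange(cv2.cvtColor(p,cv2.COLOR_RGB2HSV),(160,60,80),(176,255,255))
k,l,s,ce=cv2.connectedComponentsWithStats(m);i=1+np.argmax(s[1:,4]);q=P[l==i];print(ce[i],s[i],np.percentile(q,[2,98],axis=0).round())
E
python3 t2.py 484 -71 56
```

```text
[205.70195272 241.93216855] [173 226  68  36 973] [[ 248. -276.    2.]
 [ 353. -100.   44.]]
clock 21.1 pos [ 481.2 -366.    55.1] x [-0.002  0.001 -1.   ] z [ 0.999  0.047 -0.002] F [-0.5 -1.2 -0.9] open 0.198 q [-0.65  0.53  1.8  -0.    0.81 -0.7 ]
turn deg (tool) [ 0.03 -0.1  -0.03]
shift cm (current axes) [-0.07 29.45  1.67] after turn [-0.09 29.45  1.66]
```

>>> {"name": "jog_arm", "arguments": {"series": [[0,0,0,0,1.5,0.1,0.05],[0,0,0,0,2.5,0.14,0.05],[0,0,0,0,2.5,0.14,0.05],[0,0,0,0,2.5,0.14,0.05],[0,0,0,0,2.5,0.14,0.05],[0,0,0,0,2.5,0.14,0.05],[0,0,0,0,2.5,0.14,0.05],[0,0,0,0,2.5,0.14,0.05],[0,0,0,0,2.5,0.14,0.05],[0,0,0,0,2.5,0.14,0.05],[0,0,0,0,2.5,0.14,0.05],[0,0,0,0,2,0.14,0.05],[0,0,0,0,1,0.1,0.05],[0,0,0,0,0,0,0.05],[0,0,0,0,0,0,0.05]]}}

```text
clock: 22.6
eef_pos: [485.2, -70.8, 55.6]
tcp_rot: [-3.129, 1.57, -3.083]
contact_force: [-0.1, -0.5, -2.4]
opening: 0.204
```

```bash
python3 t2.py 484 -71 16.5; cat > rul.py <<'E'
from plan import *
import sys
k=sys.argv[1]
p,z,c=pickle.load(open('scene7.pkl','rb'));P=cloud(z,c)
m=(cv2.inRange(cv2.cvtColor(p,cv2.COLOR_RGB2HSV),(6,230,150),(10,255,255))>0)&(np.hypot(P[...,0]-450,P[...,1]-90)<150)&(P[...,2]>10);print('orange',np.percentile(P[m],[2,98],axis=0).round())
c=r.get_calibration('wrist')
s,pos,Rm=now();p,z=r.grab_frame('wrist');cv2.imwrite(f'pics/w{k}.png',p[:,:,::-1])
for n in('scene','side'):
    p,z=r.grab_frame(n);c=r.get_calibration(n);cv2.imwrite(f'pics/{n}{k}.png',p[:,:,::-1]);P=cloud(z,c);hsv=cv2.cvtColor(p,cv2.COLOR_RGB2HSV)
    m=(cv2.inRange(hsv,(23,120,80),(35,255,255))>0)&(P[...,0]<600)&(P[...,0]>400)&(P[...,1]<100)&(P[...,1]>-250)
    Q=P[m];zt=np.median(Q[:,2])
    if m.sum()>20:
        q=np.array([ray(u,v,c,zt)[:2] for u,v in np.argwhere(m)[:,::-1]],np.float32);print(n,m.sum(),'ruler top z',zt.round(1),cv2.minAreaRect(q))
E
python3 rul.py 10
```

```text
clock 22.6 pos [485.2 -70.8  55.6] x [-0.001 -0.    -1.   ] z [ 0.999  0.046 -0.001] F [-0.1 -0.5 -2.4] open 0.204 q [-0.15  0.4   2.05 -0.    0.69 -0.19]
turn deg (tool) [-0.03 -0.07  0.  ]
shift cm (current axes) [ 3.91 -0.01 -0.12] after turn [ 3.91 -0.01 -0.12]Traceback (most recent call last):
  File "rul.py", line 5, in <module>
    m=(cv2.inRange(cv2.cvtColor(p,cv2.COLOR_RGB2HSV),(6,230,150),(10,255,255))>0)&(np.hypot(P[...,0]-450,P[...,1]-90)<150)&(P[...,2]>10);print('orange',np.percentile(P[m],[2,98],axis=0).round())
                                                                                                                                                        ~~~~~~~~~~~~~^^^^^^^^^^^^^^^^^^^^
    return _quantile_unchecked(
        a, q, axis, out, overwrite_input, method, keepdims, weights)
    return _ureduce(a,
                    func=_quantile_ureduce_func,
    ...<5 lines>...
                    overwrite_input=overwrite_input,
                    method=method)
    r = func(a, **kwargs)
    result = _quantile(arr,
                       quantiles=q,
    ...<2 lines>...
                       out=out,
                       weights=wgt)
    slices_having_nans = np.isnan(arr[-1, ...])
                                  ~~~^^^^^^^^^
IndexError: index -1 is out of bounds for axis 0 with size 0
```

```bash
sed -i '5,6d' rul.py; sed -i '4a c=0' rul.py; python3 rul.py 10
```

```text
scene 574 ruler top z 45.8 ((486.7261962890625, -73.23294067382812), (52.25136947631836, 201.216064453125), 2.772718906402588)
side 268 ruler top z 45.1 ((484.9994812011719, -67.1541519165039), (48.812252044677734, 193.74075317382812), 2.9473514556884766)
```

```bash
sed -n 1,12p rul.py; ls pics | tail -5
```

```text
from plan import *
import sys
k=sys.argv[1]
p,z,c=pickle.load(open('scene7.pkl','rb'));P=cloud(z,c)
c=0
s,pos,Rm=now();p,z=r.grab_frame('wrist');cv2.imwrite(f'pics/w{k}.png',p[:,:,::-1])
for n in('scene','side'):
    p,z=r.grab_frame(n);c=r.get_calibration(n);cv2.imwrite(f'pics/{n}{k}.png',p[:,:,::-1]);P=cloud(z,c);hsv=cv2.cvtColor(p,cv2.COLOR_RGB2HSV)
    m=(cv2.inRange(hsv,(23,120,80),(35,255,255))>0)&(P[...,0]<600)&(P[...,0]>400)&(P[...,1]<100)&(P[...,1]>-250)
    Q=P[m];zt=np.median(Q[:,2])
    if m.sum()>20:
        q=np.array([ray(u,v,c,zt)[:2] for u,v in np.argwhere(m)[:,::-1]],np.float32);print(n,m.sum(),'ruler top z',zt.round(1),cv2.minAreaRect(q))
w9.png
wrist0.png
wrist1.png
wrist5.png
wrist6.png
```

View pics/scene10.png

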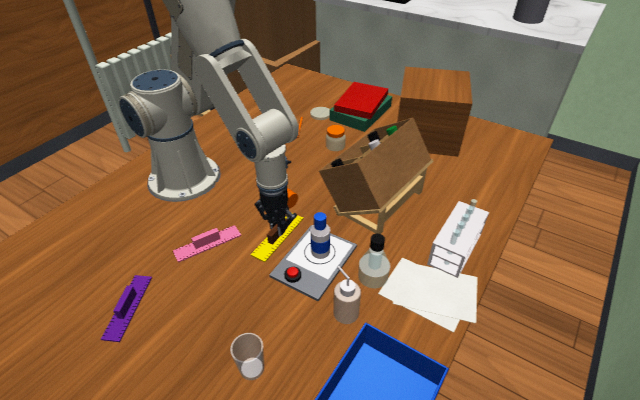

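View pics/w10.png

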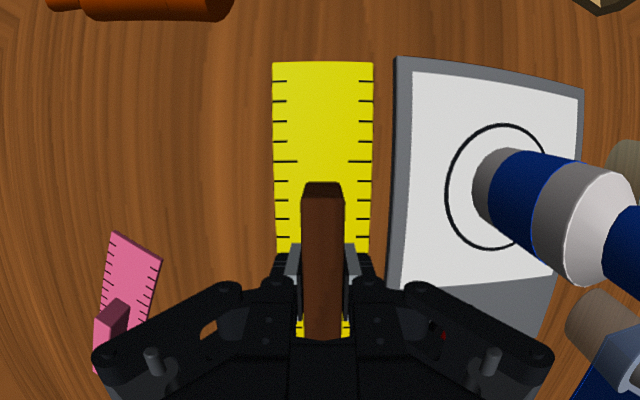

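The ruler is parallel to the pad at about 2.8°, with its centre about 19 mm short of flush. Lowering it to the table first.

>>> {"name": "jog_arm", "arguments": {"series": [[0,0,0,0.8,0,0,0.05],[0,0,0,1,0,0,0.05],[0,0,0,0.9,0,0,0.05],[0,0,0,0.6,0,0,0.05],[0,0,0,0.3,0,0,0.05],[0,0,0,0.2,0,0,0.05],[0,0,0,0,0,0,0.05],[0,0,0,0,0,0,0.05]]}}

```text
clock: 23.55
eef_pos: [485.4, -70.7, 17.7]
tcp_rot: [3.04, 1.57, 3.086]
contact_force: [0.4, -0.1, -1.7]
opening: 0.202
```

>>> {"name": "jog_arm", "arguments": {"series": [[0,0,0,0.1,0,0,0.05],[0,0,0,0,0,0,0.05]]}}

```text
clock: 23.75
eef_pos: [485.3, -70.7, 16.6]
tcp_rot: [3.024, 1.57, 3.07]
contact_force: [-0.0, -0.8, -0.8]
opening: 0.198
```

>>> {"name": "jog_arm", "arguments": {"series": [[0,0,0,0.03,0,0.3,0.05],[0,0,0,0,0,0.5,0.05],[0,0,0,0,0,0.5,0.05],[0,0,0,0,0,0.2,0.05],[0,0,0,0,0,0,0.05]]}}

```text
clock: 24.25
eef_pos: [501.1, -70.0, 16.3]
tcp_rot: [-1.641, 1.571, -1.594]
contact_force: [1.0, -0.3, 0.1]
opening: 0.197
```

>>> {"name": "jog_arm", "arguments": {"series": [[0,0,0,0,0,0.1,0.05],[0,0,0,0,0,0.1,0.05],[0,0,0,0,0,0.1,0.05],[0,0,0,0,0,0,0.05]]}}

```text
clock: 24.65
eef_pos: [501.3, -69.9, 16.4]
tcp_rot: [3.057, 1.566, 3.103]
contact_force: [-7.5, -1.5, 10.9]
opening: 0.205
```

```bash
python3 rul.py 11; python3 t2.py 504 -71 16; python3 -c "
import cv2
p=cv2.imread('pics/scene11.png');cv2.imwrite('pics/scene11z.png',cv2.resize(p[190:310,220:380],None,fx=5,fy=5,interpolation=cv2.INTER_CUBIC))"
```

```text
scene 544 ruler top z 7.0 ((502.3379821777344, -71.78369140625), (50.79795455932617, 202.2327117919922), 2.600177764892578)
side 250 ruler top z 6.2 ((501.16326904296875, -65.25934600830078), (48.91990280151367, 192.63253784179688), 3.0533835887908936)
clock 24.8 pos [501.4 -69.9  16.3] x [-0.004  0.    -1.   ] z [ 0.999  0.046 -0.004] F [-6.5 -1.8 10.8] open 0.202 q [-0.14  0.49  2.03 -0.    0.63 -0.19]
turn deg (tool) [-0.02 -0.25 -0.02]
shift cm (current axes) [ 0.03 -0.12  0.26] after turn [ 0.03 -0.12  0.26]
```

View pics/scene11z.png

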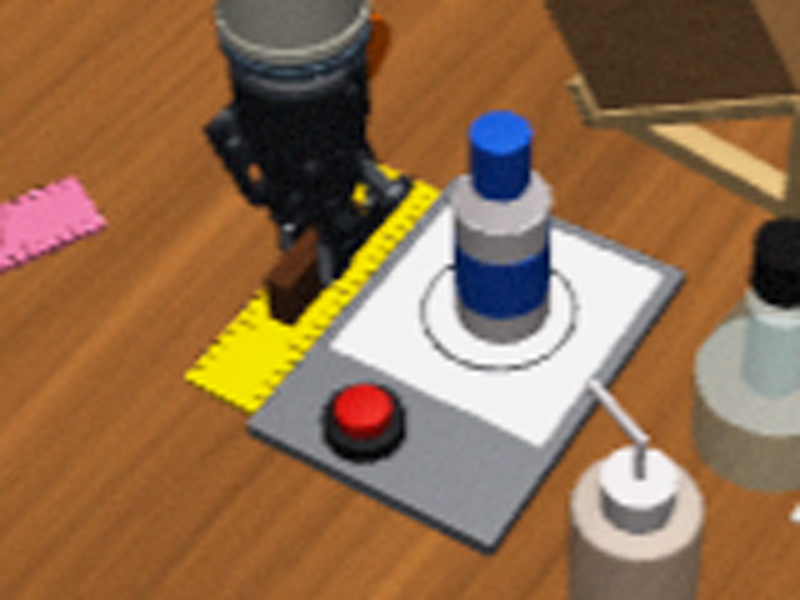

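View pics/w11.png

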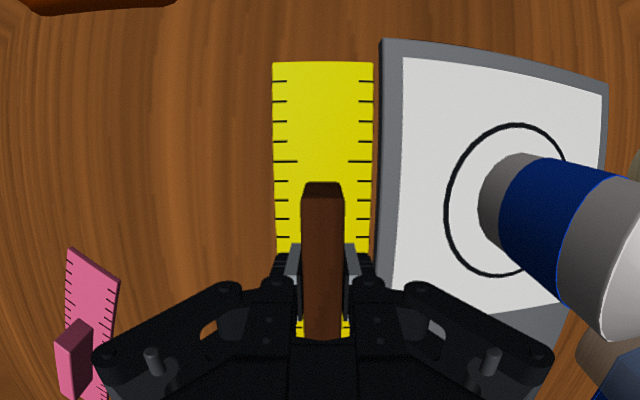

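```bash
python3 - <<'E'
from plan import *
p=cv2.imread('pics/w11.png')
cv2.imwrite('pics/w11z.png',cv2.resize(p[40:270,350:430],None,fx=2.5*2,fy=2.5,interpolation=cv2.INTER_NEAREST))
for v in range(70,241,20): print(v,[tuple(int(a) for a in p[v,u,::-1]) for u in range(368,392,2)])
E
```

```text
70 [(211, 206, 14), (208, 205, 0), (187, 178, 1), (110, 62, 32), (122, 75, 38), (82, 53, 31), (21, 21, 23), (55, 53, 54), (98, 100, 103), (110, 113, 119), (111, 113, 117), (111, 116, 119)]
90 [(209, 201, 10), (209, 204, 0), (187, 176, 0), (114, 70, 35), (121, 72, 32), (77, 48, 32), (24, 30, 31), (51, 52, 56), (100, 99, 107), (110, 114, 117), (114, 115, 119), (112, 114, 116)]
110 [(209, 203, 3), (209, 204, 0), (190, 177, 0), (117, 71, 37), (121, 76, 35), (75, 50, 30), (26, 26, 27), (59, 62, 64), (98, 103, 107), (111, 116, 117), (113, 113, 118), (110, 111, 114)]
130 [(209, 200, 2), (212, 205, 0), (166, 150, 0), (115, 67, 35), (122, 73, 32), (57, 41, 29), (20, 23, 25), (72, 73, 76), (103, 107, 109), (109, 113, 117), (111, 113, 119), (110, 112, 115)]
150 [(212, 203, 4), (209, 202, 0), (129, 109, 14), (123, 73, 40), (117, 69, 29), (35, 33, 26), (29, 32, 31), (79, 84, 87), (111, 114, 116), (108, 111, 113), (108, 110, 113), (106, 109, 112)]
170 [(209, 199, 0), (211, 203, 2), (135, 95, 27), (120, 72, 35), (122, 73, 35), (20, 23, 24), (44, 42, 46), (89, 92, 95), (107, 110, 112), (107, 109, 113), (109, 112, 114), (108, 109, 115)]
190 [(212, 202, 1), (191, 182, 0), (120, 72, 34), (122, 74, 35), (78, 49, 32), (22, 23, 27), (65, 67, 70), (100, 101, 105), (109, 112, 116), (107, 109, 112), (109, 112, 114), (106, 111, 112)]
210 [(211, 202, 0), (132, 111, 21), (121, 72, 36), (125, 78, 34), (35, 29, 28), (35, 39, 39), (85, 89, 92), (105, 109, 111), (107, 109, 113), (106, 107, 111), (108, 111, 114), (106, 107, 112)]
230 [(201, 189, 0), (118, 71, 30), (117, 70, 29), (67, 44, 29), (18, 18, 21), (65, 65, 67), (100, 102, 106), (103, 105, 110), (104, 109, 113), (105, 109, 111), (105, 109, 110), (105, 109, 113)]
```

View pics/w11z.png

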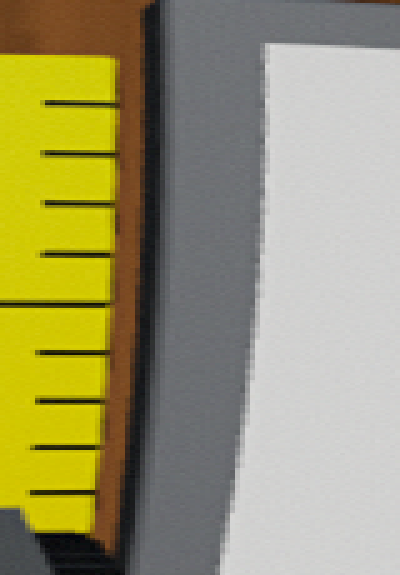

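The wrist view shows a constant brown gap of about 2.5 mm between ruler and pad at (377,70–230). So the force I felt isn't pad contact; more likely the ruler is being pressed onto the table. I'll ease it up a little and continue.

>>> {"name": "jog_arm", "arguments": {"series": [[0,0,0,-0.1,0,0,0.05],[0,0,0,0,0,0,0.05],[0,0,0,0,0,0,0.05]]}}

```text
clock: 25.1
eef_pos: [503.2, -69.8, 17.1]
tcp_rot: [2.958, 1.57, 3.004]
contact_force: [0.5, 0.4, -1.4]
opening: 0.202
```

>>> {"name": "jog_arm", "arguments": {"series": [[0,0,0,0,0,0.1,0.05],[0,0,0,0,0,0,0.05]]}}

```text
clock: 25.3
eef_pos: [504.4, -69.8, 17.1]
tcp_rot: [3.001, 1.57, 3.047]
contact_force: [0.4, -0.1, -1.2]
opening: 0.203
```

>>> {"name": "jog_arm", "arguments": {"series": [[0,0,0,0,0,0.1,0.05],[0,0,0,0,0,0,0.05]]}}

```text
clock: 25.5
eef_pos: [504.6, -69.7, 17.0]
tcp_rot: [3.018, 1.568, 3.064]
contact_force: [-2.5, -1.3, -0.5]
opening: 0.198
```

Contact at x≈504.5, which matches the prediction of 504.3. I'll push lightly to square it, set it down, relax and open.

>>> {"name": "jog_arm", "arguments": {"series": [[0,0,0,0,0,0.1,0.05],[0,0,0,0.06,0,0,0.05],[0,0,0,0,0,0,0.05]]}}

```text
clock: 25.8
eef_pos: [504.6, -69.6, 16.4]
tcp_rot: [3.012, 1.567, 3.058]
contact_force: [-5.7, -0.2, 4.1]
opening: 0.2
```

>>> {"name": "jog_arm", "arguments": {"series": [[0,0,0,0,0,-0.1,0.1],[0,0,0,0,0,0,0.2],[0,0,0,0,0,0,0.24],[0,0,0,0,0,0,0.28],[0,0,0,0,0,0,0.32],[0,0,0,0,0,0,0.36],[0,0,0,0,0,0,0.4],[0,0,0,0,0,0,0.4],[0,0,0,0,0,0,0.4]]}}

```text
clock: 26.7
eef_pos: [505.2, -69.7, 16.6]
tcp_rot: [3.013, 1.57, 3.059]
contact_force: [-0.2, 0.2, 0.8]
opening: 0.399
```

```bash
python3 rul.py 12; python3 t2.py 504 -71 16;python3 - <<'E'
from plan import *
p=cv2.imread('pics/w12.png')
cv2.imwrite('pics/w12z.png',cv2.resize(p[40:270,300:440],None,fx=4,fy=2.5,interpolation=cv2.INTER_NEAREST))
E
```

```text
scene 427 ruler top z 7.1 ((504.1748046875, -71.32647705078125), (47.137420654296875, 200.26280212402344), 2.635995864868164)
side 272 ruler top z 5.6 ((505.2264709472656, -65.05620574951172), (51.04273986816406, 194.049560546875), 2.7338814735412598)
clock 26.85 pos [505.1 -69.7  16.6] x [-0.001  0.    -1.   ] z [ 0.999  0.046 -0.001] F [-0.4 -0.3 -0.5] open 0.396 q [-0.14  0.49  2.02 -0.    0.63 -0.19]
turn deg (tool) [-0.04 -0.07 -0.01]
shift cm (current axes) [ 0.06 -0.12 -0.12] after turn [ 0.06 -0.12 -0.12]
```

View pics/w12z.png

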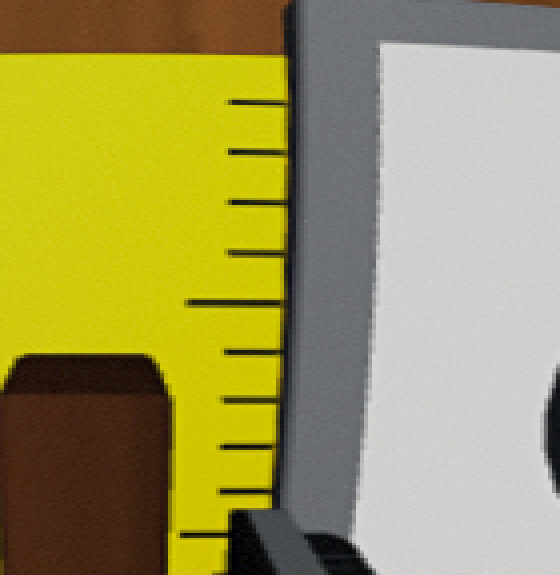

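The ruler is flush along its full edge with no gap, and released. Going up, turning so the camera faces the robot, and closing the fingers for the switch.

>>> {"name": "jog_arm", "arguments": {"series": [[0,0,0,-0.5,0,0,0.4],[0,0,0,-1,0,0,0.4],[0,0,0,-1.5,0,0,0.4],[0,0,0,-2.5,0,0,0.4],[0,0,0,-3,0,0,0.4],[0,0,0,-3,0,0,0.3],[0,0,0,-3,0,0,0.2],[0,0,0,-3,0,0,0],[0,0,0,-2.5,0,0,0],[-8,0,0,0,0,0,0],[-8,0,0,0,0,0,0],[-8,0,0,0,0,0,0],[-8,0,0,0,0,0,0],[-8,0,0,0,0,0,0],[-8,0,0,0,0,0,0],[-8,0,0,0,0,0,0],[-8,0,0,0,0,0,0],[-8,0,0,0,0,0,0],[-8,0,0,0,0,0,0]]}}

```text
clock: 28.75
eef_pos: [505.3, -69.7, 217.5]
tcp_rot: [1.645, 1.57, 3.093]
contact_force: [0.5, -0.5, 0.3]
opening: 0.002
```

>>> {"name": "jog_arm", "arguments": {"series": [[-8,0,0,0,0,0,0],[-2,0,0,0,0,0,0],[0,0,0,0,0,0,0],[0,0,0,0,0,0,0]]}}

```text
clock: 29.15
eef_pos: [505.3, -69.7, 217.1]
tcp_rot: [1.424, 1.57, 3.04]
contact_force: [-0.3, -0.5, 0.1]
opening: 0.003
```

```bash
python3 chk.py 13; python3 - <<'E'
from plan import *
p,z,c=pickle.load(open('scene13.pkl','rb'))
for n in('scene','side'):
    p,z,c=pickle.load(open(n+'13.pkl','rb'));P=cloud(z,c);hsv=cv2.cvtColor(p,cv2.COLOR_RGB2HSV)
    m=(cv2.inRange(hsv,(0,150,60),(6,255,255))>0)&(np.hypot(P[...,0]-595,P[...,1]+150)<40)
    if m.sum(): print(n,'switch',P[m][P[m][:,2]>31].mean(0).round(1))
    m=(cv2.inRange(hsv,(23,120,80),(35,255,255))>0)&(P[...,0]<600)&(P[...,0]>400)&(P[...,1]<100)&(P[...,1]>-250)
    q=np.array([ray(u,v,c,6)[:2] for u,v in np.argwhere(m)[:,::-1]],np.float32);print(n,'ruler',cv2.minAreaRect(q))
s,pos,Rm=now();p,z=r.grab_frame('wrist');cv2.imwrite('pics/w13.png',p[:,:,::-1]);c=r.get_calibration('wrist')
hsv=cv2.cvtColor(p,cv2.COLOR_RGB2HSV);m=(cv2.inRange(hsv,(0,180,60),(4,255,255))>0)&(z>0)
W=wpts(np.argwhere(m)[:,::-1],z[m],c)@Rm.T+pos;k=(np.hypot(W[:,0]-594,W[:,1]+148)<40);W=W[k];t=W[W[:,2]>30]
print('wrist switch',t.mean(0).round(1),t.min(0).round(1),t.max(0).round(1))
y=np.deg2rad(2.67)
show([594,-149,60],Raxes([0,0,-1],[-np.sin(y),np.cos(y),0]))
E
```

```text
side 30 39 axis [609.  -35.3]
side 50 38 axis [608.9 -35. ]
side 70 39 axis [609.3 -34.6]
side 90 44 axis [609.2 -34.7]
side 140 27 axis [609.8 -34.9]
scene 30 67 axis [608.5 -34. ]
scene 50 78 axis [609.5 -35. ]
scene 70 80 axis [609.1 -34.7]
scene 90 80 axis [609.  -34.3]
scene 140 51 axis [609.1 -34.3]
scene switch [ 594.8 -150.7   34.5]
scene ruler ((503.41900634765625, -70.33475494384766), (47.334693908691406, 201.04965209960938), 2.7415964603424072)
side switch [ 591.5 -147.1   34. ]
side ruler ((505.0887145996094, -68.27244567871094), (50.79262161254883, 201.12716674804688), 2.664313554763794)
wrist switch [ 593.5 -149.4   33.1] [ 579.1 -164.2   30.1] [ 610.1 -134.8   35.3]
clock 29.3 pos [505.3 -69.8 216.8] x [-0.001  0.    -1.   ] z [-0.045  0.999  0.   ] F [-0.5 -0.2  0.5] open 0.002 q [-0.14  0.19  1.89 -0.    1.06 -1.76]
turn deg (tool) [-0.09  0.01 -0.07]
shift cm (current axes) [15.67 -8.52 -8.32] after turn [15.68 -8.49 -8.33]
```

View pics/w13.png

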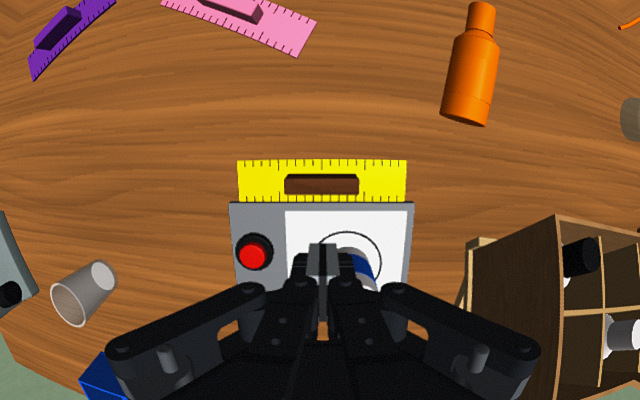

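The ruler is flat and flush, the bottle is standing, and the wrist fit puts the switch at (593.5,−149.4). Moving over it and down.

>>> {"name": "jog_arm", "arguments": {"series": [[0,0,0,0,-1.7,-1.67,0],[0,0,0,0,-1.7,-1.67,0],[0,0,0,0,-1.7,-1.67,0],[0,0,0,0,-1.7,-1.67,0],[0,0,0,0,-1.7,-1.67,0],[0,0,0,0,0,0,0],[0,0,0,2,0,0,0],[0,0,0,3,0,0,0],[0,0,0,3,0,0,0],[0,0,0,3,0,0,0],[0,0,0,2.5,0,0,0],[0,0,0,1.5,0,0,0],[0,0,0,0.8,0,0,0],[0,0,0,0,0,0,0],[0,0,0,0,0,0,0]]}}

```text
clock: 30.8
eef_pos: [594.6, -149.4, 59.4]
tcp_rot: [2.585, 1.571, -2.081]
contact_force: [0.6, 0.2, 0.8]
opening: -0.001
```

```bash
python3 - <<'E'
from plan import *
show([593.7,-149.3,34])
p,z=r.grab_frame('scene');cv2.imwrite('pics/s14.png',cv2.resize(p[190:310,220:380,::-1],None,fx=5,fy=5,interpolation=cv2.INTER_CUBIC))
E
```

```text
clock 30.8 pos [ 594.6 -149.4   59.4] x [-0. -0. -1.] z [-0.046  0.999 -0.   ] F [0.6 0.2 0.8] open -0.001 q [-0.25  0.54  1.78 -0.    0.82 -1.86]
shift cm (current axes) [2.54 0.09 0.01] after turn [2.54 0.09 0.01]
```

View pics/s14.png

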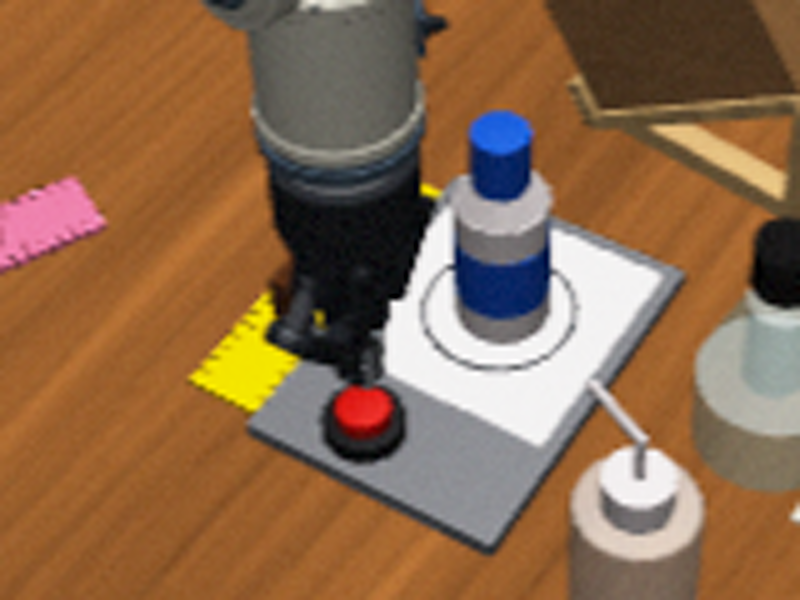

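>>> {"name": "jog_arm", "arguments": {"series": [[0,0,0,0.8,0,0,0],[0,0,0,0.8,0,0,0],[0,0,0,0.6,0,0,0],[0,0,0,0.3,0,0,0],[0,0,0,0.2,0,0,0],[0,0,0,0.2,0,0,0],[0,0,0,0,0,0,0]]}}

```text
clock: 31.55
eef_pos: [593.5, -149.1, 29.3]
tcp_rot: [1.382, 1.569, 2.999]
contact_force: [-3.2, 0.2, 4.1]
opening: 0.001
```

>>> {"name": "jog_arm", "arguments": {"series": [[0,0,0,0.15,0,0,0],[0,0,0,0.1,0,0,0],[0,0,0,0,0,0,0]]}}

```text
clock: 31.85
eef_pos: [593.8, -149.2, 28.0]
tcp_rot: [1.421, 1.569, 3.038]
contact_force: [-5.9, 0.8, 12.8]
opening: 0.0
```

12.8 N at z=28.0 is well past the 5 N spring, so the switch has bottomed out. Releasing and retreating.

>>> {"name": "jog_arm", "arguments": {"series": [[0,0,0,0.1,0,0,0],[0,0,0,0,0,0,0],[0,0,0,-0.4,0,0,0],[0,0,0,-0.6,0,0,0],[0,0,0,-1,0,0,0],[0,0,0,-2,0,0,0],[0,0,0,-3,0,0,0],[0,0,0,-3,0,0,0],[0,0,0,-3,0,0,0],[0,0,0,-3,0,0,0],[0,0,0,-3,0,0,0],[0,0,0,-3,0,0,0],[0,0,0,0,3,-1,0],[0,0,0,0,3,-1,0],[0,0,0,0,3,-1,0],[0,0,0,0,3,-1,0],[0,0,0,0,3,-1,0],[0,0,0,0,0,0,0],[0,0,0,0,0,0,0],[0,0,0,0,0,0,0]]}}

```text
clock: 33.85
eef_pos: [447.8, -206.1, 246.6]
tcp_rot: [-2.697, 1.571, -1.081]
contact_force: [0.6, -0.4, -0.3]
opening: 0.007
```

```bash
python3 chk.py 15; python3 - <<'E'
from plan import *
for n in('scene','side'):
    p,z,c=pickle.load(open(n+'15.pkl','rb'));P=cloud(z,c);hsv=cv2.cvtColor(p,cv2.COLOR_RGB2HSV)
    m=(cv2.inRange(hsv,(0,150,60),(6,255,255))>0)&(np.hypot(P[...,0]-595,P[...,1]+150)<40)
    if m.sum(): print(n,'switch',P[m][P[m][:,2]>31].mean(0).round(1))
    m=(cv2.inRange(hsv,(23,120,80),(35,255,255))>0)&(P[...,0]<600)&(P[...,0]>400)&(P[...,1]<100)&(P[...,1]>-250)
    q=np.array([ray(u,v,c,6)[:2] for u,v in np.argwhere(m)[:,::-1]],np.float32);print(n,'ruler',cv2.minAreaRect(q),np.median(P[m][:,2]))
    g=(hsv[...,1]<60)&(hsv[...,2]>70)&(abs(P[...,2]-12)<6)&(P[...,0]>480)&(P[...,0]<720)&(P[...,1]>-250)&(P[...,1]<90)
    k,l,s,_=cv2.connectedComponentsWithStats(g.astype(np.uint8));i=1+np.argmax(s[1:,4])
    print(n,'pad',cv2.minAreaRect(np.array([ray(u,v,c,12)[:2] for u,v in np.argwhere(l==i)[:,::-1]],np.float32)))
show()
p,z=r.grab_frame('wrist');cv2.imwrite('pics/w15.png',p[:,:,::-1])
E
```

```text
side 30 37 axis [609.3 -35.1]
side 50 43 axis [609.1 -34.6]
side 70 36 axis [609.2 -34.2]
side 90 43 axis [609.7 -34.6]
side 140 28 axis [609.3 -34.8]
scene 30 70 axis [608.8 -34.1]
scene 50 75 axis [609.1 -34.6]
scene 70 71 axis [609.1 -34.7]
scene 90 84 axis [608.7 -34.5]
scene 140 56 axis [608.6 -34.6]
scene switch [ 594.3 -151.1   34.3]
scene ruler ((503.4317626953125, -70.60108184814453), (47.334693908691406, 200.51638793945312), 2.7415964603424072) 6.912228267063313
scene pad ((611.0263061523438, -65.88651275634766), (160.78089904785156, 224.10626220703125), 2.6264917850494385)
side switch [ 592.  -145.6   34.1]
side ruler ((505.0887145996094, -68.27244567871094), (50.79262161254883, 201.12716674804688), 2.664313554763794) 5.890302886752579
side pad ((586.7994995117188, -66.93595886230469), (112.88543701171875, 222.15443420410156), 2.4741597175598145)
clock 33.95 pos [ 447.6 -205.9  246.2] x [-0.001  0.    -1.   ] z [-0.047  0.999  0.   ] F [ 1.4  0.8 -0.1] open -0.0 q [-0.43  0.13  1.89 -0.    1.12 -2.05]
```

View pics/scene15.png

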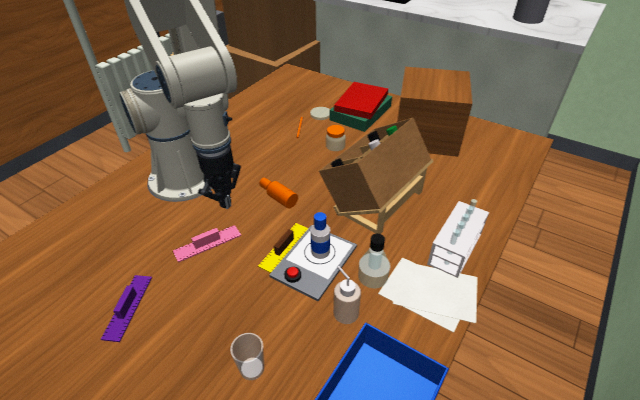

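View pics/w15.png

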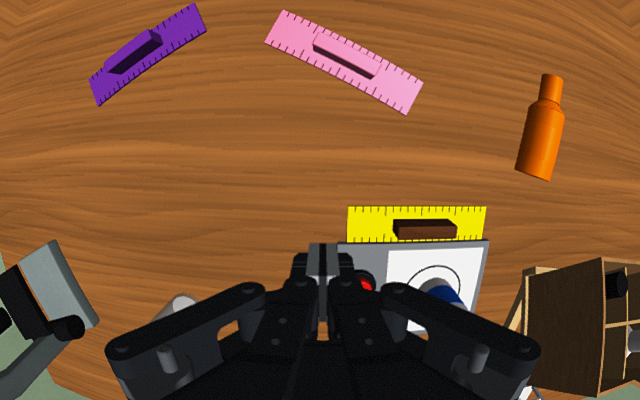

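The pictures show the bottle upright in the ring, the ruler flush and parallel at about 2.7° like the pad, the switch back up (top at about 34 mm), and the robot clear. Handing in.

```bash
python3 -c "
from rig import r
print(r.sign_off())"
```

```text
the job is handed in; nothing more can be done
None
```

The job is finished and handed in at about 34 s of robot time. `sign_off` gave no verdict, so this rests on my own checks.

- **Bottle:** I gripped it by the cap, drew it out along the carton's tilt, and set it down gently. Its fitted axis is (609, −34.6), vertical, and within about 2 mm of the ring's centre.
- **Ruler:** I slid it by its handle against the pad's front edge, and the wrist picture after release showed no gap. The ruler reads 2.7° and the pad 2.6°, and their middles are a few mm apart.
- **Switch:** I pressed it until it bottomed out, with 12.8 N at TCP height 28 mm. Its top then measured about 34 mm, so it is up again.
- **Everything else:** In the last pictures the other bottles and bystanders look to be where they started. I judged this by eye, not by measurement. The robot is clear.

**Disagreements:**
- The ruler first stuck on the table about 2.5 mm short of the pad. The wrist picture showed the gap, and I corrected it.
- The side and scene cameras differ by 2–5 mm in places (switch and pad positions).
- In the last side view the pad outline fitted badly, with a depth of 113 mm instead of 160 mm. I used the scene camera's pad outline instead.

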